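# Refit the hanging peg of a stall's display board and hang a napkin ring on it

### The arm

A 6-joint arm with a two-finger parallel gripper is mounted at the origin on the work surface. World frame = base frame: x ahead of the robot, y to its left, z up, the work surface at z = 0. Lengths are in mm, angles in rad, forces in N, time in s.
With the tool pointing down it reaches from about 275 to 975 mm from the base axis. Payload 8.4 kg.
Tool frame: the origin (TCP) lies at the very end of the fingers, on their centre line; the grasp point (between the pads) lies 19 mm behind it; z points along the fingers, x is the direction in which the jaws open and shut, and the axes are right-handed (so a half turn about z gives the same grasp; the last joint's range is limited). The gripper opens to 92 mm and grips with 3 to 60 N. Pads are 20 mm wide; open, the fingers measure 128 mm over their backs; the gripper's body (75 mm by 189 mm) begins 69 mm behind the grasp point.
Start: joints at [-1.257, 0.353, 1.633, -0, 1.155, -0.002], TCP at [194.109, -594.095, 214.583] pointing down, gripper open.
Joint ranges: [-2.63, 2.63], [-0.92, 2.1], [0.06, 2.66], [-1.3, 4.44], [0, 2.69], [-3.02, 3.02]. Speed limits (rad/s): [2.22, 2.22, 2.79, 3.14, 3.14, 3.14].

### API

Orientations are given as a 3x3 rotation matrix whose columns are the frame's x, y, z axes.
In Python, from station import readout, optics, ctrl gives the robot as it stands. The module is installed in compiled form; this text tells all that it offers.
- The arm moves only by the tool play_rows, never from a script. Its argument "commands" is a list of rows, each an object with "offset": the shift along the world's x, y, z as a fraction of full scale, a list of three; "twist": the turn about the world's z as a fraction of full scale; "grip": the opening in per cent of the stroke, from 0 (shut) to 100 (fully open). A call has 1 to 5 rows; each row is the pose to reach, as a shift and turn from the pose commanded when the call began; what a row does not reach only later rows make up. Full scale, the value 1, is 400 mm for a shift and 1.5 rad for a turn. A row lasts 1/10 s, in which the tool goes at most 50 mm and 8.59 degrees, less where a joint would pass 70% of its speed; a pose out of reach is approached as far as the arm can. A call with a number of a shift or a turn outside -1 to 1 is refused whole. A call with a gripper value outside its range is refused whole. The fingers move at their own pace and stop on an object; the grip force is fixed at half the most. Time passes only in rows, so rows that repeat a pose let the fingers close. It gives the time, the measured TCP pose, the force and the opening at its end, in the units of the state.
- readout.read_state(): the state, without advancing time (a new reading comes with each control period).
- optics.camera(name): name is "scene" or "side" or "wrist"; returns a dict with "image" (420x560x3 uint8, red, green, blue), "K" (3x3 intrinsics, pixels), "rvec" (rotation vector, rad) and "tvec" (3), from world to camera coordinates, as OpenCV has them; the wrist camera has in their place "T_tool_cam" (4x4, takes a point from camera to tool coordinates, whose origin is the TCP and whose axes are the tool frame's). Camera axes: x right, y down, z forward; pixel columns grow to the right and rows downward; lengths in mm; the calibration is good to about 2 mm. A picture is of the moment at which its call begins: read the wrist's pose just before it. There is no depth.
- ctrl.hand_in(): hands the job in, once; it reports no verdict.
The state is a dict: "clock": time; "joint_pos": joint angles; "joint_velocities": joint speeds; "effort": joint torques, N m; "ee_pos": TCP position; "ee_rot": TCP orientation; "contact_force": force on the tool from outside, world axes, zero at the start; "torque": the same for the moment, N m; "finger_gap": finger opening in mm.
Only numpy, scipy, OpenCV 4.12 (cv2) and the standard library are available. Lean on these libraries where they do the work, as an engineer would, in place of code of your own. Each camera call takes 0.05 s, during which the arm holds its last target.

### The job

Take the brass peg from its block and fit it, tip first and fully home, into the unmarked blind hole somewhere along the middle line of the sloping display board (drawing the tip along the board until it drops in will find it). Then put the thin-walled, wide-bored napkin ring over the peg so that it lies flat on the board around it, and let go. Do not disturb the thick-walled narrow ring or anything else on the stall.

Things in the scene. Friction and masses are not known exactly. Their poses are not given: they have to be found in the camera images.
- board: Fixed dark wooden display board on a stand, 120 mm up the slope, 250 mm wide, sloping 30 degrees from level, facing the robot's side. Origin: middle of its face, 62 mm above the table; x up the slope, y along the width, z square out of the face. The face's lower edge is 32 mm, its upper edge 92 mm up. At each end (|y| from 75 to 125 mm) a cheek stands 3 mm proud.
- mid_line (a point): Middle of the face (the board's origin). One unmarked blind hole, square to the face, 12.5 mm across, 26 mm deep, 1.5 mm chamfer, has its centre on the board's line x = 0, anywhere from y = -22 to +22 mm: it differs each time and is not reported. Draw the peg's tip along the line until it drops in.
- peg: Brass hanging peg, 67 mm long. Origin: its tip, z along it to the outer end. Shank 10 mm thick from 0 to 24 mm, the first 4 mm tapering from 4.4 mm; collar 20 mm across from 24 to 29 mm; grip 14 mm thick from 29 to 67 mm, the last 4 mm tapering to 8. Starts upright, tip down in the block, collar on its top (tip 6 mm above the table). Home, the collar rests on the board's face; it may lean a few degrees.
- peg_mid (a point): Point on the peg's axis 36 mm from its tip (12 mm above the board's face when it is home).
- block: Wooden peg block, fixed, 60 by 60 by 30 mm, the peg's hole in the middle of its top. Origin: centre of its underside.
- ring: Thin-walled brass napkin ring lying flat, outside 40 mm, bore 28 mm (goes easily over the peg and its collar), 24 mm tall. Origin: centre of its underside, z along the bore.
- ring_mid (a point): Centre of the wide napkin ring, half way up its bore.
- candlestick: Turned brass candlestick, round foot 60 mm across, 150 mm tall, stem 14 mm, candle cup 32 mm across. Origin: centre of its underside. Bystander close to the peg block.
- shaker: Small white ceramic shaker, 32 mm across, 50 mm tall. Origin: centre of its underside. Bystander close to the peg block.
- trinket_tin: Closed round steel tin, 44 mm across, 30 mm tall. Origin: centre of its underside. Bystander.
- narrow_ring: Thick-walled brass ring lying flat, outside 40 mm, bore only 11 mm (too narrow for the peg), 24 mm tall. Origin: centre of its underside. Bystander.
- camera: Black film camera, 75 (x, with lens) by 115 (y) by 82 mm tall. Origin: centre of its underside. Bystander.
- figurine: Plain blue ceramic figurine, 52 mm across, 104 mm tall. Origin: centre of its underside. Bystander.
- mug: White mug, 76 mm across without its handle, 85 mm tall. Origin: centre of its underside. Bystander.
- pawn: Dark wooden game pawn, foot 22 mm across, 40 mm tall. Origin: centre of its underside. Bystander.

How it is judged (in metres and radians):
On the way, in this order (a step that is already met when the one before it is completed fails the run):
1. the peg is fully home in the board's hole, the ring not yet on it (z of peg in the frame of board below -0.0215 m and x of peg in the frame of board between -0.01 and 0.01 m and y of peg in the frame of board between -0.035 and 0.035 m and angle between the z axis of peg and the z axis of board, either way round below 0.2 rad and distance between ring_mid and peg_mid above 0.04 m), for 0.2 s.
2. the wide ring lies on the board around the peg (z of peg in the frame of board below -0.0215 m and x of peg in the frame of board between -0.01 and 0.01 m and y of peg in the frame of board between -0.035 and 0.035 m and angle between the z axis of peg and the z axis of board, either way round below 0.2 rad and distance between ring_mid and peg_mid below 0.011 m and z of ring in the frame of board below 0.004 m and angle between the z axis of ring and the z axis of board, either way round below 0.15 rad), for 0.2 s.
At the end, for the whole second after the job is handed in: Peg home in the board: tip at least 21.5 mm below the face, within 10 mm of the middle line, within 0.2 rad of square. Wide ring flat on the board around it: centre within 11 mm of peg_mid, underside within 4 mm of the face, within 0.15 rad of parallel. Both at rest and let go (all of step 2 and linear speed of each of peg, ring below 0.02 m/s); the robot touches nothing.
It fails at once if the narrow ring or the trinket tin is moved more than 20 mm or tipped over (distance of any of narrow_ring, trinket_tin from where it was at the start of the episode above 0.02 m or angle between any of narrow_ring, trinket_tin's own z axis and vertical above 0.5 rad).
It fails at once if the candlestick or the shaker is moved more than 20 mm or tipped over (distance of any of candlestick, shaker from where it was at the start of the episode above 0.02 m or angle between any of candlestick, shaker's own z axis and vertical above 0.5 rad).
It fails at once if the camera, figurine, mug or pawn is moved more than 20 mm or tipped over (distance of any of camera, figurine, mug, pawn from where it was at the start of the episode above 0.02 m or angle between any of camera, figurine, mug, pawn's own z axis and vertical above 0.5 rad).
It also fails if it takes over 61 s, if anything falls off the work surface, if the arm or the gripper's body presses on something with over 40 N, if the wrist force passes 120 N, or if a joint passes its speed limit or range.

## Working session

There is one attempt and no reset: what is moved stays moved. The work goes in short steps, Python scripts to look and compute and a tool call to move; the robot and the scene stay as the last step left them, time stands still between calls to the robot, and variables do not carry over. Pictures are saved under pics/ and viewed, and the job is handed in when it is done.

Besides the shell and the picture viewer there is one more tool, called after ">>>" as a command line: name --argument value ..., lists and objects as JSON in quotes. play_rows: Moves the arm, as the interface text tells. Its arguments: {"type":"object","properties":{"commands":{"type":"array","items":{"type":"object","properties":{"offset":{"type":"array","items":{"type":"number","minimum":-1,"maximum":1}},"twist":{"type":"number","minimum":-1,"maximum":1},"grip":{"type":"number"}}}}},"required":["commands"]}

```bash
mkdir -p pics; python3 - <<'E'
from station import readout, optics, ctrl
import cv2,json,numpy as np
s=readout.read_state(); print({k:np.round(v,3).tolist() for k,v in s.items()})
for n in ["scene","side","wrist"]:
    c=optics.camera(n); cv2.imwrite(f"pics/{n}0.png",c["image"][:,:,::-1]); print(n,{k:np.round(v,3).tolist() for k,v in c.items() if k!="image"})
E
```

```text
{'clock': 0.0, 'joint_pos': [-1.257, 0.354, 1.634, -0.0, 1.155, -0.002], 'joint_velocities': [0.001, -0.0, -0.0, 0.001, -0.0, -0.002], 'effort': [0.003, -59.383, -33.422, 0.07, 0.023, -0.0], 'ee_pos': [193.96, -593.623, 213.879], 'ee_rot': [[0.311, -0.951, -0.0], [-0.951, -0.311, 0.001], [-0.001, 0.0, -1.0]], 'contact_force': [-0.301, 0.473, -0.554], 'torque': [0.013, -0.01, -0.012], 'finger_gap': 91.868}
scene {'K': [[402.318, 0.0, 278.537], [0.0, 402.318, 211.824], [0.0, 0.0, 1.0]], 'rvec': [2.078, 0.544, -0.298], 'tvec': [-474.683, -91.026, 1217.026]}
side {'K': [[510.154, 0.0, 289.194], [0.0, 510.154, 212.468], [0.0, 0.0, 1.0]], 'rvec': [0.324, -2.601, 1.495], 'tvec': [535.109, 140.971, 1254.315]}
wrist {'K': [[311.345, 0.0, 280.289], [0.0, 311.345, 207.936], [0.0, 0.0, 1.0]], 'T_tool_cam': [[1.0, 0.001, -0.0, -0.158], [-0.001, 0.97, 0.243, -67.847], [0.001, -0.243, 0.97, -170.05], [0.0, 0.0, 0.0, 1.0]]}
```

View pics/scene0.png

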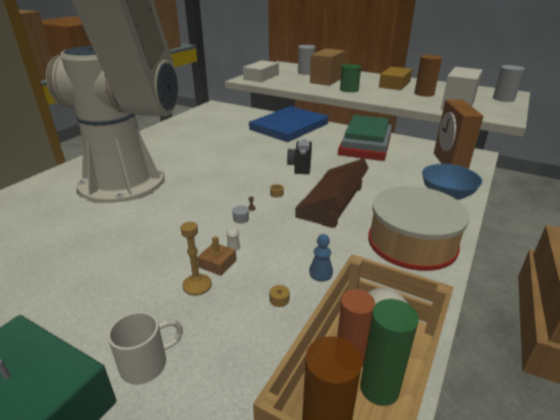

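View pics/side0.png

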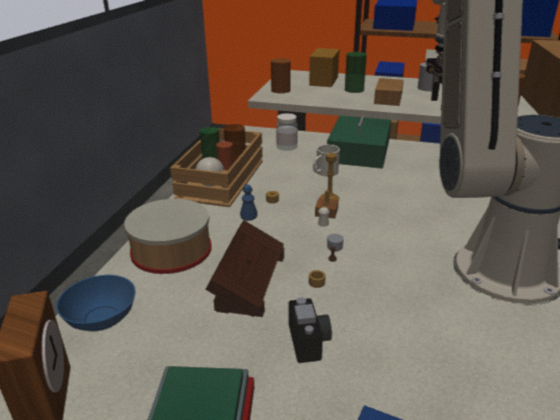

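View pics/wrist0.png

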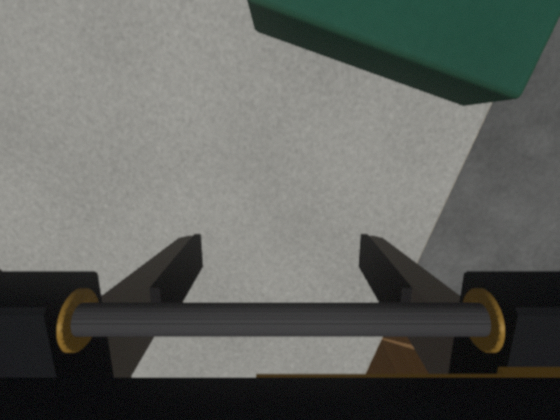

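```bash
python3 - <<'E'
import cv2
a=cv2.imread("pics/scene0.png"); b=cv2.imread("pics/side0.png")
cv2.imwrite("pics/scA.png",cv2.resize(a[145:315,170:390],None,fx=3.6,fy=3.5,interpolation=cv2.INTER_CUBIC))
cv2.imwrite("pics/sdA.png",cv2.resize(b[140:370,200:360],None,fx=2.6*1.9,fy=2.6,interpolation=cv2.INTER_CUBIC)) if 0 else cv2.imwrite("pics/sdA.png",cv2.resize(b[140:340,200:360],None,fx=3,fy=3,interpolation=cv2.INTER_CUBIC))
E
```

```text
(no output)
```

View pics/scA.png

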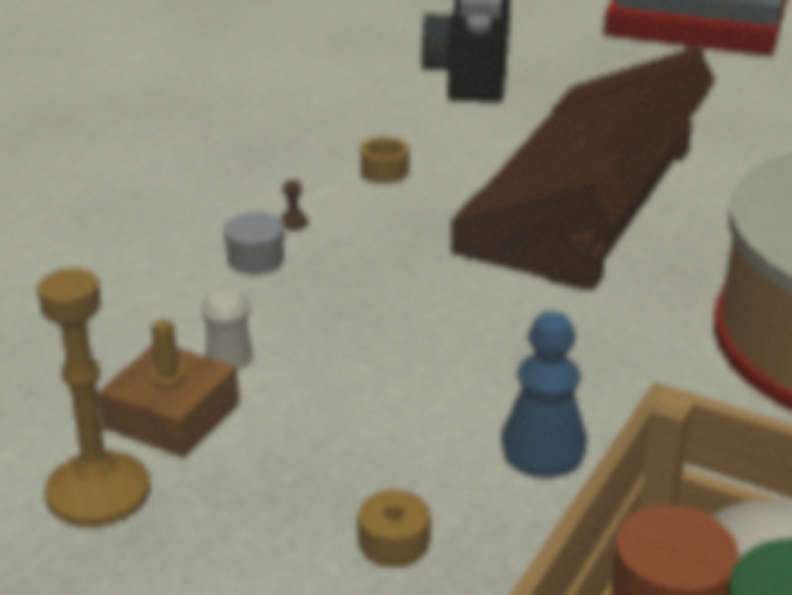

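View pics/sdA.png

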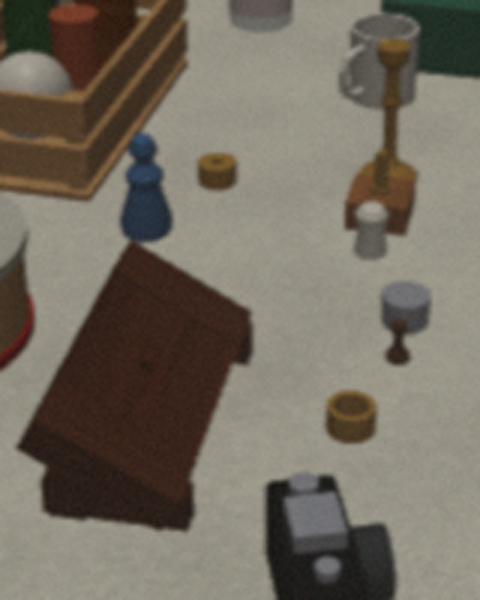

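```bash
cat > h.py <<'E'
from station import readout, optics, ctrl
import cv2, numpy as np
def pose(c):
    R,_=cv2.Rodrigues(np.array(c["rvec"],float)); return R,np.array(c["tvec"],float).ravel()
def wristpose(c,s):
    T=np.eye(4);T[:3,:3]=s["ee_rot"];T[:3,3]=s["ee_pos"]
    W=np.linalg.inv(T@np.array(c["T_tool_cam"])); return W[:3,:3],W[:3,3]
def ray(c,RT,uv):
    R,t=RT; d=R.T@(np.linalg.inv(c["K"])@np.array([uv[0],uv[1],1.])); return -R.T@t,d
def onz(c,RT,uv,z):
    o,d=ray(c,RT,uv); return o+d*(z-o[2])/d[2]
def proj(c,RT,P):
    R,t=RT; q=np.array(c["K"])@(R@np.array(P,float).T+t[:,None] if np.ndim(P)>1 else R@np.array(P,float)+t)
    return (q[:2]/q[2]).T
def tri(*rs):
    A=0;b=0
    for o,d in rs:
        d=d/np.linalg.norm(d);M=np.eye(3)-np.outer(d,d);A=A+M;b=b+M@o
    return np.linalg.solve(A,b)
E
python3 - <<'E'
from h import *
np.set_printoptions(precision=1,suppress=True)
sc=optics.camera("scene"); sd=optics.camera("side"); A=pose(sc);B=pose(sd)
fs=lambda p:(170+p[0]/3.6,145+p[1]/3.5); fd=lambda p:(200+p[0]/3,140+p[1]/3)
L=dict(pegtop=((163,325),(382,155),73),ring=((385,147),(352,405),24),candle=((69,284),(394,47),150),shaker=((226,300),(371,208),47),tin=((254,228),(406,297),30),pawn=((292,187),(399,325),38),narrow=((394,508),(217,163),24),
 bA=((595,185),(133,243),0),bB=((452,222),(250,312),0),bC=((697,47),(18,447),0),bD=((575,88),(193,492),0))
for k,(a,b,z) in L.items():
    r1=ray(sc,A,fs(a));r2=ray(sd,B,fd(b))
    print(k,onz(sc,A,fs(a),z)[:2],onz(sd,B,fd(b),z)[:2],tri(r1,r2))
for p in [(102,393),(163,347),(238,375),(183,428)]: print("blk",onz(sc,A,fs(p),30))
print("hole",onz(sd,B,fd((147,366)),62))
E
```

```text
pegtop [ 487.8 -172.5] [ 480.3 -159.8] [ 482.5 -167.5   68.3]
ring [447.2 163.7] [441.9 165.9] [443.9 165.7  22.8]
candle [ 492.9 -249.1] [ 486.1 -238.7] [ 487.9 -245.2  146.5]
shaker [ 482.2 -102.7] [ 479.1 -102.6] [ 480.2 -102.1   46.5]
tin [432.2   2. ] [425.8  12.3] [427.4   7.3  26.1]
pawn [431.4  53.6] [422.5  67.8] [424.7  61.3  32.8]
narrow [ 657.7 -198.7] [ 653.7 -193.8] [ 655.6 -196.9   21.9]
bA [600.6 227.3] [699.8 -62.4] [651.2  79.1  90. ]
bB [528.8 121.7] [561.9  24.4] [550.7  73.3  33.1]
bC [582.1 520.9] [688.7 250.9] [638.  345.2  83.1]
bD [517.4 382.2] [541.5 268.6] [536.  311.9  35.8]
blk [ 460.  -201.3   30. ]
blk [ 463.3 -145.7   30. ]
blk [ 520.5 -146.9   30. ]
blk [ 521.7 -204.5   30. ]
hole [595.6 205.5  62. ]
```

>>> play_rows --commands '[{"offset": [0.35, 0.5, 0.05], "twist": 0.4, "grip": 100}, {"offset": [0.35, 0.5, 0.05], "twist": 0.4, "grip": 100}, {"offset": [0.35, 0.5, 0.05], "twist": 0.4, "grip": 100}, {"offset": [0.35, 0.5, 0.05], "twist": 0.4, "grip": 100}, {"offset": [0.35, 0.5, 0.05], "twist": 0.4, "grip": 100}]'

```text
clock: 0.75
ee_pos: [334.9, -392.1, 234.8]
ee_rot: [[0.796, -0.605, 0.0], [-0.605, -0.796, 0.0], [0.0, -0.0, -1.0]]
contact_force: [0.9, 0.1, -0.9]
finger_gap: 91.8
```

>>> play_rows --commands '[{"offset": [0.37, 0.56, 0], "twist": 0.433, "grip": 100}, {"offset": [0.37, 0.56, 0], "twist": 0.433, "grip": 100}, {"offset": [0.37, 0.56, 0], "twist": 0.433, "grip": 100}, {"offset": [0.37, 0.56, 0], "twist": 0.433, "grip": 100}, {"offset": [0.37, 0.56, 0], "twist": 0.433, "grip": 100}]'

```text
clock: 1.25
ee_pos: [472.7, -183.6, 234.8]
ee_rot: [[1.0, -0.0, 0.0], [-0.0, -1.0, -0.0], [0.0, 0.0, -1.0]]
contact_force: [0.5, -1.0, 0.2]
finger_gap: 91.7
```

>>> play_rows --commands '[{"offset": [0, 0, 0], "twist": 0, "grip": 70}, {"offset": [0, 0, 0], "twist": 0, "grip": 70}]'

```text
clock: 1.45
ee_pos: [472.3, -184.5, 234.5]
ee_rot: [[1.0, -0.003, -0.0], [-0.003, -1.0, -0.0], [-0.0, 0.0, -1.0]]
contact_force: [0.7, 0.5, 0.5]
finger_gap: 78.3
```

```bash
python3 - <<'E'
from h import *
s=readout.read_state(); c=optics.camera("wrist"); cv2.imwrite("pics/w1.png",c["image"][:,:,::-1]); print(s["clock"],s["ee_pos"],s["ee_rot"],s["joint_pos"],s["finger_gap"])
np.savez("w1.npz",K=c["K"],T=c["T_tool_cam"],p=s["ee_pos"],R=s["ee_rot"])
E
```

```text
1.45 [ 472.25582871 -184.53974805  234.46972928] [[ 9.99995755e-01 -2.89025567e-03 -3.68052655e-04]
 [-2.89032434e-03 -9.99995806e-01 -1.86203019e-04]
 [-3.67512937e-04  1.87266020e-04 -9.99999915e-01]] [-3.75257500e-01  1.48251293e-01  1.85907000e+00 -3.39983626e-04
  1.13454558e+00 -3.72223505e-01] 78.34909409436673
```

View pics/w1.png

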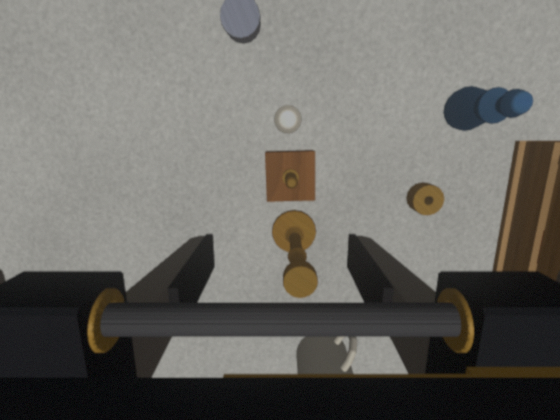

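```bash
python3 - <<'E'
from h import *
np.set_printoptions(precision=1,suppress=True)
d=np.load("w1.npz"); c=dict(K=d["K"],T_tool_cam=d["T"]); RT=wristpose(c,dict(ee_pos=d["p"],ee_rot=d["R"]))
for p,z in [((265,152),30),((315,151),30),((316,201),30),((266,202),30),((290.5,176.5),30)]: print(onz(c,RT,p,z))
for n,p,z in [("peg",(292,184),71),("candle",(300,279),150),("foot",(294,232),5),("shaker",(288,119),48),("narrow",(428,200),24),("tin",(240,15),30)]: print(n,onz(c,RT,p,z))
im=cv2.imread("pics/w1.png");cv2.imwrite("pics/w1c.png",cv2.resize(im[95:310,240:340],None,fx=2.75,fy=2.75,interpolation=cv2.INTER_CUBIC))
E
```

```text
[ 453.8 -141.7   30. ]
[ 513.1 -140.7   30. ]
[ 515.9 -201.5   30. ]
[ 454.2 -202.6   30. ]
[ 484.2 -171.    30. ]
peg [ 484.6 -173.2   71. ]
candle [ 489.5 -245.6  150. ]
foot [ 490.2 -250.     5. ]
shaker [ 480.5 -104.7   48. ]
narrow [ 656.7 -201.7   24. ]
tin [428.9   3.4  30. ]
```

View pics/w1c.png

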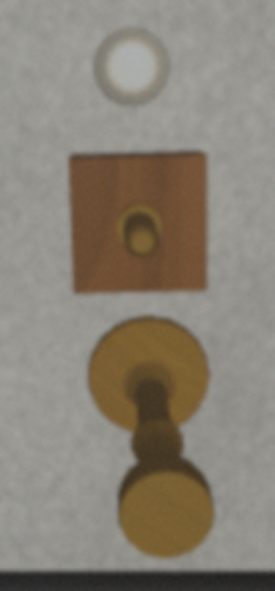

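>>> play_rows --commands '[{"offset": [0.03, 0.034, 0], "twist": 0.002, "grip": 60}, {"offset": [0.03, 0.034, -0.12], "twist": 0.002, "grip": 60}, {"offset": [0.03, 0.034, -0.24], "twist": 0.002, "grip": 60}, {"offset": [0.03, 0.034, -0.34], "twist": 0.002, "grip": 60}, {"offset": [0.03, 0.034, -0.34], "twist": 0.002, "grip": 60}]'

```text
clock: 2.0
ee_pos: [479.5, -172.1, 94.3]
ee_rot: [[1.0, -0.005, -0.009], [-0.005, -1.0, 0.003], [-0.009, -0.003, -1.0]]
contact_force: [0.8, 0.2, -0.1]
finger_gap: 55.0
```

```bash
python3 - <<'E'
from h import *
s=readout.read_state(); c=optics.camera("wrist"); cv2.imwrite("pics/w2.png",c["image"][:,:,::-1]); print(s["clock"],s["ee_pos"],s["finger_gap"],s["contact_force"])
E
```

```text
2.0 [ 479.48791281 -172.11293737   94.29806821] 54.99358258705089 [ 0.75641881  0.17190212 -0.13479958]
```

View pics/w2.png

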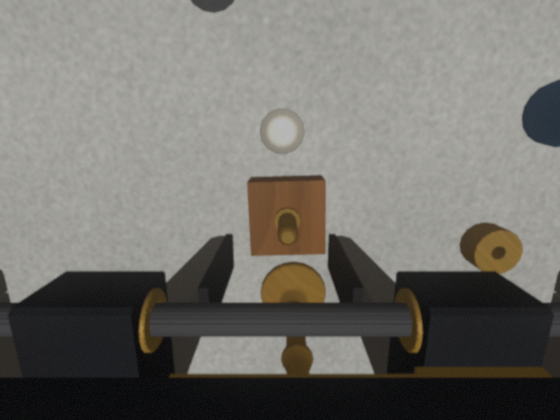

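>>> play_rows --commands '[{"offset": [0, 0, 0], "twist": 0, "grip": 50}, {"offset": [0, 0, 0], "twist": 0, "grip": 40}]'

```text
clock: 2.25
ee_pos: [485.4, -173.0, 100.9]
ee_rot: [[1.0, -0.003, 0.003], [-0.003, -1.0, -0.001], [0.003, 0.001, -1.0]]
contact_force: [-0.6, 0.0, -0.2]
finger_gap: 41.4
```

```bash
python3 - <<'E'
from h import *
np.set_printoptions(precision=1,suppress=True)
s=readout.read_state(); c=optics.camera("wrist"); cv2.imwrite("pics/w3.png",c["image"][:,:,::-1]); print(s["clock"],s["ee_pos"],s["ee_rot"],s["finger_gap"],s["contact_force"])
im=c["image"][:,:,::-1]; cv2.imwrite("pics/w3c.png",cv2.resize(im[150:320,180:380],None,fx=3,fy=3,interpolation=cv2.INTER_CUBIC))
RT=wristpose(c,s); print(proj(c,RT,[[484.3,-171,73],[484.3,-171,35],list(s["ee_pos"])]))
E
```

```text
2.25 [ 485.4 -173.   100.9] [[ 1. -0.  0.]
 [-0. -1. -0.]
 [ 0.  0. -1.]] 41.43222827795497 [-0.6  0.  -0.2]
[[278.9 231.9]
 [278.9 216.5]
 [280.7 250.5]]
```

View pics/w3c.png

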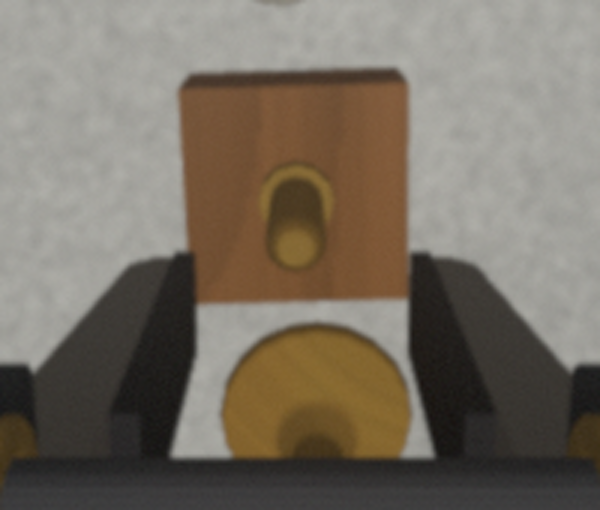

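>>> play_rows --commands '[{"offset": [-0.003, 0.005, -0.07], "twist": 0, "grip": 35}, {"offset": [-0.003, 0.005, -0.145], "twist": 0, "grip": 35}, {"offset": [-0.003, 0.005, -0.147], "twist": 0, "grip": 35}, {"offset": [-0.003, 0.005, -0.147], "twist": 0, "grip": 35}]'

```text
clock: 2.7
ee_pos: [483.1, -170.1, 40.8]
ee_rot: [[1.0, -0.002, 0.0], [-0.002, -1.0, -0.0], [0.0, 0.0, -1.0]]
contact_force: [-0.4, -0.0, -0.4]
finger_gap: 32.3
```

>>> play_rows --commands '[{"offset": [0, 0, 0], "twist": 0, "grip": 0}, {"offset": [0, 0, 0], "twist": 0, "grip": 0}, {"offset": [0, 0, 0], "twist": 0, "grip": 0}]'

```text
clock: 3.0
ee_pos: [483.7, -170.2, 41.0]
ee_rot: [[1.0, -0.003, 0.002], [-0.003, -1.0, -0.001], [0.002, 0.001, -1.0]]
contact_force: [-0.9, 0.3, 6.5]
finger_gap: 13.2
```

>>> play_rows --commands '[{"offset": [0, 0, 0.08], "twist": 0, "grip": 0}, {"offset": [0, 0, 0.18], "twist": 0, "grip": 0}, {"offset": [0, 0, 0.3], "twist": 0, "grip": 0}, {"offset": [0, 0, 0.4], "twist": 0, "grip": 0}, {"offset": [0, 0, 0.4], "twist": 0, "grip": 0}]'

```text
clock: 3.5
ee_pos: [485.9, -171.0, 205.8]
ee_rot: [[1.0, -0.003, 0.009], [-0.003, -1.0, -0.003], [0.009, 0.003, -1.0]]
contact_force: [-0.1, -0.2, -0.6]
finger_gap: 13.0
```

```bash
python3 - <<'E'
from h import *
s=readout.read_state(); c=optics.camera("wrist"); im=c["image"][:,:,::-1]; cv2.imwrite("pics/w4.png",im); print(s["clock"],s["ee_pos"],s["finger_gap"],s["contact_force"])
E
```

```text
3.5 [ 485.94240833 -171.04109134  205.78506249] 13.006970063725484 [-0.07674436 -0.15637159 -0.55711585]
```

View pics/w4.png

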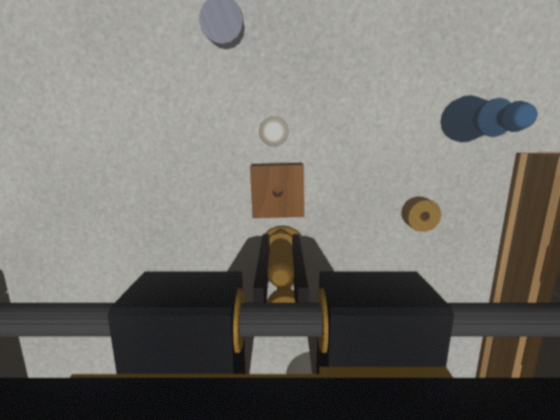

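>>> play_rows --commands '[{"offset": [0.03, 0.5, 0.06], "twist": 0.5, "grip": 0}, {"offset": [0.03, 0.5, 0.06], "twist": 0.5, "grip": 0}, {"offset": [0.03, 0.5, 0.06], "twist": 0.5, "grip": 0}, {"offset": [0.03, 0.5, 0.06], "twist": 0.5, "grip": 0}, {"offset": [0.03, 0.5, 0.06], "twist": 0.5, "grip": 0}]'

```text
clock: 4.05
ee_pos: [494.3, 34.9, 223.2]
ee_rot: [[0.726, 0.687, -0.001], [0.687, -0.726, 0.002], [0.001, -0.002, -1.0]]
contact_force: [-0.2, -0.4, -0.4]
finger_gap: 13.2
```

>>> play_rows --commands '[{"offset": [0.03, 0.43, 0], "twist": 0.5, "grip": 0}, {"offset": [0.03, 0.43, 0], "twist": 0.5, "grip": 0}, {"offset": [0.03, 0.43, 0], "twist": 0.5, "grip": 0}, {"offset": [0.03, 0.43, 0], "twist": 0.5, "grip": 0}, {"offset": [0.03, 0.43, 0], "twist": 0.5, "grip": 0}]'

```text
clock: 4.55
ee_pos: [505.9, 204.9, 222.1]
ee_rot: [[0.064, 0.998, -0.002], [0.998, -0.064, -0.0], [-0.0, -0.002, -1.0]]
contact_force: [-0.6, -0.2, -0.5]
finger_gap: 13.2
```

>>> play_rows --commands '[{"offset": [0, 0, 0], "twist": 0.08, "grip": 0}, {"offset": [0, 0, 0], "twist": 0.08, "grip": 0}, {"offset": [0, 0, 0], "twist": 0.08, "grip": 0}]'

```text
clock: 4.85
ee_pos: [506.2, 201.8, 222.8]
ee_rot: [[-0.043, 0.999, -0.002], [0.999, 0.043, -0.001], [-0.001, -0.002, -1.0]]
contact_force: [-0.3, 0.7, 0.2]
finger_gap: 13.4
```

```bash
python3 - <<'E'
from h import *
np.set_printoptions(precision=3,suppress=True)
s=readout.read_state(); c=optics.camera("wrist"); im=c["image"][:,:,::-1]; cv2.imwrite("pics/w5.png",im); print(s["clock"],s["ee_pos"],s["ee_rot"],s["joint_pos"],s["finger_gap"],s["contact_force"])
np.savez("w5.npz",K=c["K"],T=c["T_tool_cam"],p=s["ee_pos"],R=s["ee_rot"])
E
```

```text
4.85 [506.171 201.803 222.796] [[-0.043  0.999 -0.002]
 [ 0.999  0.043 -0.001]
 [-0.001 -0.002 -1.   ]] [ 0.377  0.222  1.795 -0.     1.126 -1.237] 13.429574428435204 [-0.284  0.671  0.17 ]
```

View pics/w5.png

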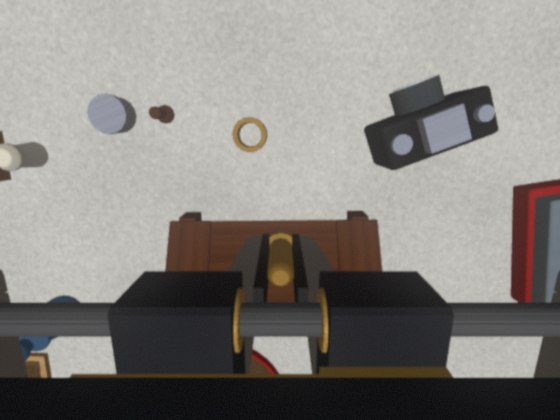

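>>> play_rows --commands '[{"offset": [0.4, 0, 0.05], "twist": 0.008, "grip": 0}, {"offset": [0.4, 0, 0.05], "twist": 0.008, "grip": 0}, {"offset": [0.4, 0, 0.05], "twist": 0.008, "grip": 0}, {"offset": [0.4, 0, 0.05], "twist": 0.008, "grip": 0}, {"offset": [0.4, 0, 0.05], "twist": 0.008, "grip": 0}]'

```text
clock: 5.4
ee_pos: [667.7, 201.5, 242.8]
ee_rot: [[-0.056, 0.998, -0.001], [0.998, 0.056, -0.0], [-0.0, -0.001, -1.0]]
contact_force: [-0.3, 0.7, -0.5]
finger_gap: 13.0
```

>>> play_rows --commands '[{"offset": [0, 0, 0], "twist": 0, "grip": 0}, {"offset": [0, 0, 0], "twist": 0, "grip": 0}]'

```text
clock: 5.6
ee_pos: [665.0, 202.1, 243.5]
ee_rot: [[-0.058, 0.998, -0.001], [0.998, 0.058, -0.0], [-0.0, -0.001, -1.0]]
contact_force: [0.6, 0.0, 0.4]
finger_gap: 12.9
```

```bash
python3 - <<'E'
from h import *
np.set_printoptions(precision=3,suppress=True)
s=readout.read_state(); c=optics.camera("wrist"); im=c["image"][:,:,::-1]; cv2.imwrite("pics/w6.png",im); print(s["clock"],s["ee_pos"],s["ee_rot"],s["finger_gap"],s["contact_force"])
np.savez("w6.npz",K=c["K"],T=c["T_tool_cam"],p=s["ee_pos"],R=s["ee_rot"])
d=np.load("w5.npz"); c=dict(K=d["K"],T_tool_cam=d["T"]); RT=wristpose(c,dict(ee_pos=d["p"],ee_rot=d["R"]))
print("ring",onz(c,RT,(249.5,134),24), "pawn",onz(c,RT,(153,113),38),"tin",onz(c,RT,(108,113),30))
E
```

```text
5.6 [665.018 202.051 243.548] [[-0.058  0.998 -0.001]
 [ 0.998  0.058 -0.   ]
 [-0.    -0.001 -1.   ]] 12.887837631765382 [0.647 0.026 0.432]
ring [443.685 163.73   24.   ] pawn [425.821  59.34   38.   ] tin [427.767   5.99   30.   ]
```

View pics/w6.png

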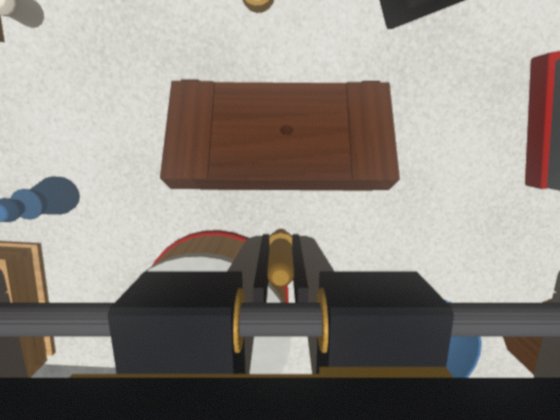

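```bash
python3 - <<'E'
from h import *
im=cv2.imread("pics/w6.png");cv2.imwrite("pics/w6c.png",cv2.resize(im[70:200,150:410],None,fx=3,fy=3,interpolation=cv2.INTER_CUBIC))
E
```

```text
(no output)
```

View pics/w6c.png

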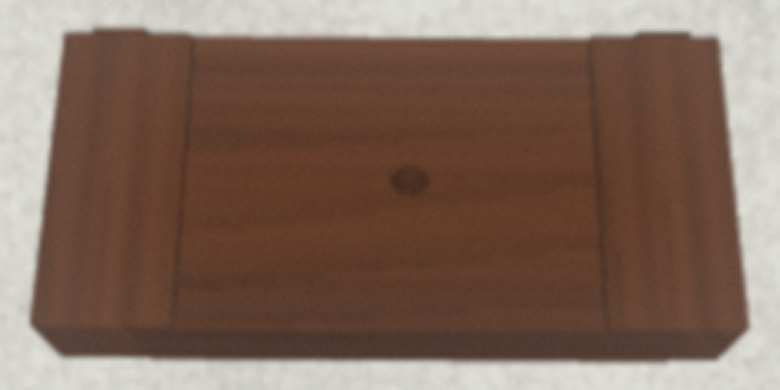

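```bash
python3 - <<'E'
from h import *
np.set_printoptions(precision=1,suppress=True)
d=np.load("w6.npz"); c=dict(K=d["K"],T_tool_cam=d["T"]); RT=wristpose(c,dict(ee_pos=d["p"],ee_rot=d["R"]))
f=lambda p:(150+p[0]/3,70+p[1]/3)
q=[onz(c,RT,f(p),z) for p,z in [((192,38),32),((590,40),32),((174,327),92),((606,328),92)]]
print(q); m=sum(q)/4; print("mid",m,"yaw",[np.degrees(np.arctan2(-(q[i+1]-q[i])[0],(q[i+1]-q[i])[1])) for i in (0,2)])
# outer corners incl cheeks 3mm proud: cheek lower edge & upper
for p,z in [((66,33),34.6),((718,38),34.6),((32,327),94.6),((748,327),94.6)]: print(onz(c,RT,f(p),z-0))
print("hole",onz(c,RT,f((410,180)),62))
sd=optics.camera("side"); 
cv2.imwrite("pics/sd6.png",sd["image"][:,:,::-1])
sc=optics.camera("scene"); print(proj(sd,pose(sd),onz(c,RT,f((410,180)),62)),proj(sc,pose(sc),onz(c,RT,f((410,180)),62)))
E
```

```text
[array([548.5, 119.2,  32. ]), array([540.1, 271.3,  32. ]), array([650.5, 126.1,  92. ]), array([641.9, 275.8,  92. ])]
mid [595.2 198.1  62. ] yaw [np.float64(3.1497397907167106), np.float64(3.280912156879862)]
[549.9  71.9  34.6]
[536.9 319.3  34.6]
[653.   77.9  94.6]
[638.3 323.9  94.6]
hole [596.2 205.2  62. ]
[248.8 261.9] [332.4 181.2]
```

>>> play_rows --commands '[{"offset": [-0.12, 0.008, 0], "twist": 0, "grip": 0}, {"offset": [-0.167, 0.008, -0.1], "twist": 0, "grip": 0}, {"offset": [-0.167, 0.008, -0.22], "twist": 0, "grip": 0}, {"offset": [-0.167, 0.008, -0.3], "twist": 0, "grip": 0}, {"offset": [-0.167, 0.008, -0.3], "twist": 0, "grip": 0}]'

```text
clock: 6.25
ee_pos: [596.2, 204.4, 119.8]
ee_rot: [[-0.059, 0.998, -0.007], [0.998, 0.059, -0.002], [-0.002, -0.007, -1.0]]
contact_force: [-0.5, -1.0, -0.1]
finger_gap: 13.2
```

>>> play_rows --commands '[{"offset": [0, 0, 0], "twist": 0, "grip": 0}, {"offset": [0, 0, 0], "twist": 0, "grip": 0}, {"offset": [0, 0, 0], "twist": 0, "grip": 0}]'

```text
clock: 6.55
ee_pos: [601.3, 205.7, 126.0]
ee_rot: [[-0.059, 0.998, 0.003], [0.998, 0.059, 0.001], [0.001, 0.003, -1.0]]
contact_force: [-0.2, -0.3, -0.5]
finger_gap: 13.4
```

```bash
cat > look.py <<'E'
from h import *
import sys
np.set_printoptions(precision=2,suppress=True)
n=sys.argv[1]
s=readout.read_state(); print(s["clock"],s["ee_pos"],s["ee_rot"][:,2],s["finger_gap"],s["contact_force"],s["torque"])
P=[[596.2,205.2,62],list(s["ee_pos"]),[s["ee_pos"][0],s["ee_pos"][1],s["ee_pos"][2]-35],[s["ee_pos"][0],s["ee_pos"][1],s["ee_pos"][2]+32]]
o=[]
for k,(u,v,w,h) in dict(side=(190,190,130,140),wrist=(200,60,160,240),scene=(270,100,130,140)).items():
    if k not in sys.argv[2:]: continue
    c=optics.camera(k); RT=wristpose(c,s) if k=="wrist" else pose(c); print(k,proj(c,RT,P).tolist())
    f=560/h; o.append(cv2.resize(np.ascontiguousarray(c["image"][v:v+h,u:u+w,::-1]),None,fx=f if len(sys.argv)<5 else f/2,fy=f if len(sys.argv)<5 else f/2,interpolation=cv2.INTER_CUBIC))
h=max(i.shape[0] for i in o); o=[cv2.copyMakeBorder(i,0,h-i.shape[0],0,0,cv2.BORDER_CONSTANT) for i in o]
m=cv2.hconcat(o); 
if m.shape[1]>800: m=cv2.resize(m,None,fx=800/m.shape[1],fy=800/m.shape[1])
cv2.imwrite(f"pics/{n}.png",m)
E
python3 look.py l1 side scene
```

```text
6.55 [601.29 205.74 126.03] [ 0.  0. -1.] 13.446428400800643 [-0.15 -0.28 -0.51] [ 0.1  -0.17 -0.02]
side [[248.8059589069891, 261.88036183358355], [245.42489807064425, 238.45207469255615], [246.0933327724288, 251.31635228636387], [244.79552248218096, 226.33950444576527]]
scene [[332.3869671767208, 181.2355453278015], [336.04638901671524, 159.91278220743703], [335.0296345232155, 171.9319598606312], [337.0080293906306, 148.54511521755356]]
```

View pics/l1.png

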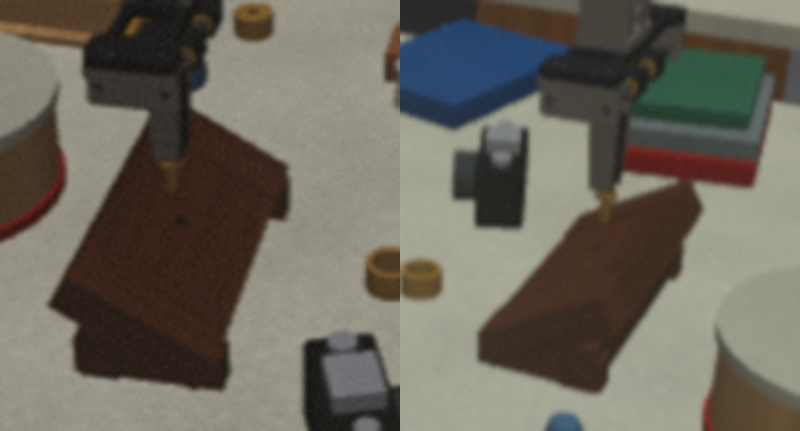

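>>> play_rows --commands '[{"offset": [-0.01, -0.001, -0.03], "twist": 0, "grip": 0}, {"offset": [-0.01, -0.001, -0.052], "twist": 0, "grip": 0}, {"offset": [-0.01, -0.001, -0.052], "twist": 0, "grip": 0}, {"offset": [-0.01, -0.001, -0.052], "twist": 0, "grip": 0}]'

```text
clock: 7.05
ee_pos: [595.5, 204.8, 102.3]
ee_rot: [[-0.059, 0.998, -0.001], [0.998, 0.059, -0.0], [-0.0, -0.001, -1.0]]
contact_force: [0.4, 0.4, -1.3]
finger_gap: 13.3
```

```bash
python3 look.py l2 side scene
```

```text
7.05 [595.52 204.75 102.3 ] [-0. -0. -1.] 13.253947498934918 [ 0.43  0.38 -1.29] [ 0.08 -0.19 -0.04]
side [[248.8059589069891, 261.88036183358355], [248.44024848666038, 247.33244794917456], [249.05692889478235, 259.9373160976894], [247.85977307348784, 235.4676052362752]]
scene [[332.3869671767208, 181.2355453278015], [333.18372359982084, 167.77926210675292], [332.2295285304598, 179.50497529008118], [334.0857860274772, 156.69418564829112]]
```

View pics/l2.png

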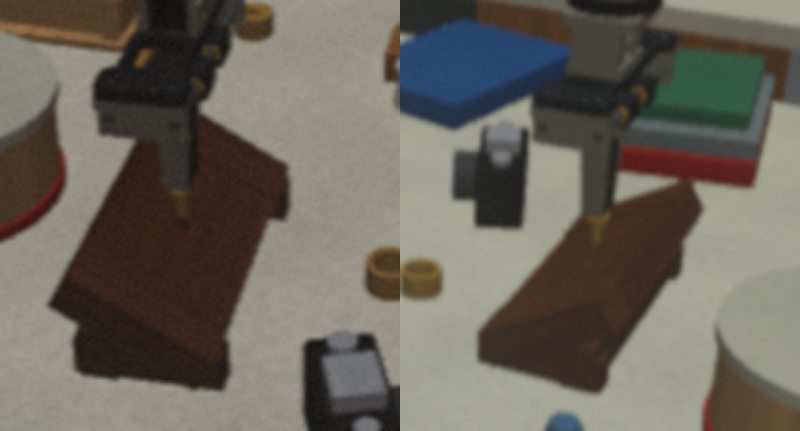

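>>> play_rows --commands '[{"offset": [0.001, 0.001, -0.01], "twist": 0, "grip": 0}, {"offset": [0.001, 0.001, -0.02], "twist": 0, "grip": 0}, {"offset": [0.001, 0.001, -0.02], "twist": 0, "grip": 0}, {"offset": [0.001, 0.001, -0.02], "twist": 0, "grip": 0}]'

```text
clock: 7.55
ee_pos: [595.3, 205.0, 94.3]
ee_rot: [[-0.059, 0.998, -0.002], [0.998, 0.059, -0.001], [-0.001, -0.002, -1.0]]
contact_force: [-3.4, -0.1, -1.4]
finger_gap: 13.1
```

>>> play_rows --commands '[{"offset": [0, 0, -0.005], "twist": 0, "grip": 0}, {"offset": [0, 0, -0.01], "twist": 0, "grip": 0}, {"offset": [0, 0, -0.01], "twist": 0, "grip": 0}]'

```text
clock: 7.85
ee_pos: [595.5, 205.0, 90.4]
ee_rot: [[-0.059, 0.998, -0.002], [0.998, 0.059, -0.001], [-0.0, -0.002, -1.0]]
contact_force: [-4.4, -1.3, -0.7]
finger_gap: 13.3
```

>>> play_rows --commands '[{"offset": [-0.006, 0, -0.001], "twist": 0, "grip": 0}, {"offset": [-0.012, -0.001, -0.003], "twist": 0, "grip": 0}, {"offset": [-0.018, -0.001, -0.006], "twist": 0, "grip": 0}, {"offset": [-0.018, -0.001, -0.006], "twist": 0, "grip": 0}]'

```text
clock: 8.25
ee_pos: [592.1, 205.4, 90.1]
ee_rot: [[-0.059, 0.998, 0.007], [0.998, 0.059, 0.001], [0.001, 0.007, -1.0]]
contact_force: [6.1, -1.9, 2.6]
finger_gap: 13.5
```

```bash
python3 look.py l3 side scene
```

```text
8.25 [592.1  205.36  90.1 ] [ 0.01  0.   -1.  ] 13.477917010881837 [ 6.14 -1.94  2.55] [-0.43 -1.4   0.  ]
side [[248.8059589069891, 261.88036183358355], [250.00101869866845, 252.12540670216606], [250.5918452143403, 264.60641637126406], [249.44494748990058, 240.37859109852553]]
scene [[332.3869671767208, 181.2355453278015], [331.7514317157442, 171.5398161127748], [330.8289376081284, 183.11184095291807], [332.62329870428755, 160.6028720548882]]
```

View pics/l3.png

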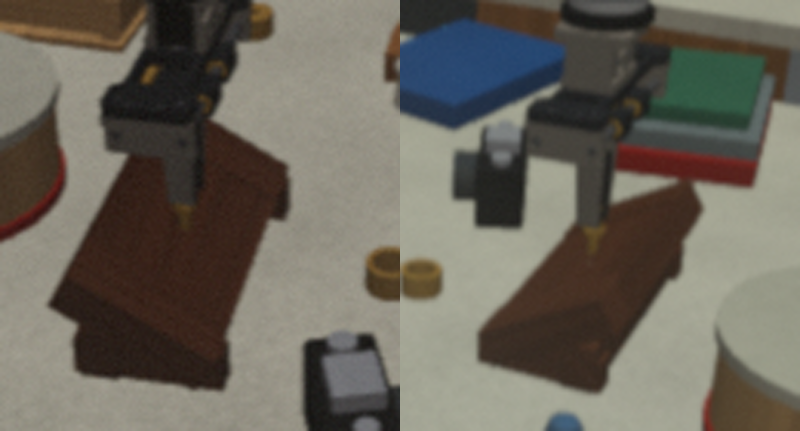

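>>> play_rows --commands '[{"offset": [-0.008, 0, 0], "twist": 0, "grip": 0}, {"offset": [-0.015, -0.001, -0.003], "twist": 0, "grip": 0}, {"offset": [-0.015, -0.001, -0.006], "twist": 0, "grip": 0}, {"offset": [-0.015, -0.001, -0.006], "twist": 0, "grip": 0}]'

```text
clock: 8.75
ee_pos: [587.7, 205.0, 88.9]
ee_rot: [[-0.059, 0.998, 0.01], [0.998, 0.059, 0.002], [0.001, 0.01, -1.0]]
contact_force: [6.8, -3.8, 8.9]
finger_gap: 13.1
```

>>> play_rows --commands '[{"offset": [-0.008, 0, -0.002], "twist": 0, "grip": 0}, {"offset": [-0.015, -0.001, -0.006], "twist": 0, "grip": 0}, {"offset": [-0.015, -0.001, -0.01], "twist": 0, "grip": 0}, {"offset": [-0.015, -0.001, -0.01], "twist": 0, "grip": 0}]'

```text
clock: 9.15
ee_pos: [581.6, 204.6, 84.8]
ee_rot: [[-0.059, 0.998, 0.009], [0.998, 0.059, 0.002], [0.001, 0.01, -1.0]]
contact_force: [6.6, -2.9, 8.6]
finger_gap: 13.3
```

```bash
python3 look.py l4 side scene
```

```text
9.15 [581.59 204.57  84.82] [ 0.01  0.   -1.  ] 13.284244347961183 [ 6.65 -2.86  8.61] [-0.7  -1.7  -0.11]
side [[248.8059589069891, 261.88036183358355], [254.59124147169933, 254.4868494409671], [255.11307526120254, 266.921051402967], [254.1001179200947, 242.784407874734]]
scene [[332.3869671767208, 181.2355453278015], [327.8738156008808, 172.56235553900277], [327.02251644012415, 184.04799580656237], [328.6782329682753, 161.70923958072976]]
```

View pics/l4.png

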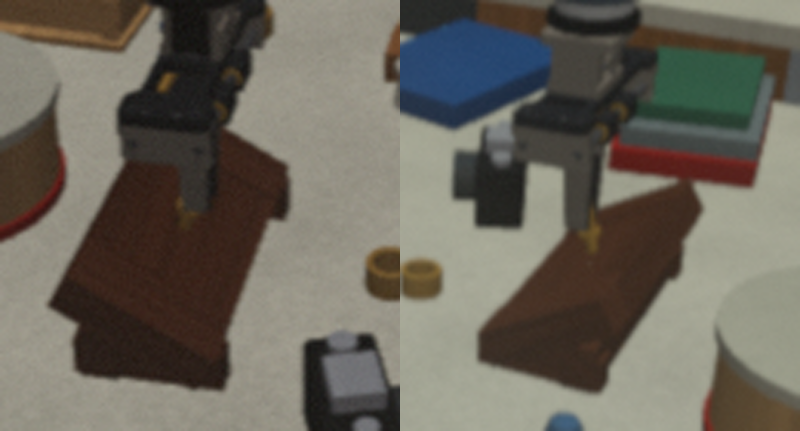

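>>> play_rows --commands '[{"offset": [-0.006, 0, -0.005], "twist": 0, "grip": 0}, {"offset": [-0.01, -0.001, -0.01], "twist": 0, "grip": 0}, {"offset": [-0.011, -0.001, -0.015], "twist": 0, "grip": 0}, {"offset": [-0.011, -0.001, -0.02], "twist": 0, "grip": 0}, {"offset": [-0.011, -0.001, -0.02], "twist": 0, "grip": 0}]'

```text
clock: 9.75
ee_pos: [576.7, 204.2, 76.3]
ee_rot: [[-0.059, 0.998, 0.008], [0.998, 0.059, 0.002], [0.001, 0.008, -1.0]]
contact_force: [6.3, -3.0, 6.8]
finger_gap: 13.1
```

>>> play_rows --commands '[{"offset": [0.003, 0, -0.006], "twist": 0, "grip": 0}, {"offset": [0.006, 0, -0.012], "twist": 0, "grip": 0}, {"offset": [0.009, 0, -0.018], "twist": 0, "grip": 0}, {"offset": [0.011, 0, -0.022], "twist": 0, "grip": 0}, {"offset": [0.011, 0, -0.022], "twist": 0, "grip": 0}]'

```text
clock: 10.25
ee_pos: [579.4, 204.3, 67.9]
ee_rot: [[-0.059, 0.998, 0.005], [0.998, 0.059, 0.001], [0.001, 0.005, -1.0]]
contact_force: [-1.2, -3.1, 16.7]
finger_gap: 13.2
```

```bash
python3 look.py l5 side scene
```

```text
10.25 [579.44 204.26  67.93] [ 0.  0. -1.] 13.248435430331847 [-1.15 -3.15 16.69] [-0.4  -0.14 -0.02]
side [[248.8059589069891, 261.88036183358355], [255.77751139709872, 260.59289967762373], [256.2781389783825, 272.8499231792281], [255.3064426401938, 249.05957422749714]]
scene [[332.3869671767208, 181.2355453278015], [326.6850120172446, 178.02039101153025], [325.8610834498995, 189.31444295434034], [327.4633391495601, 167.35142356791383]]
```

View pics/l5.png

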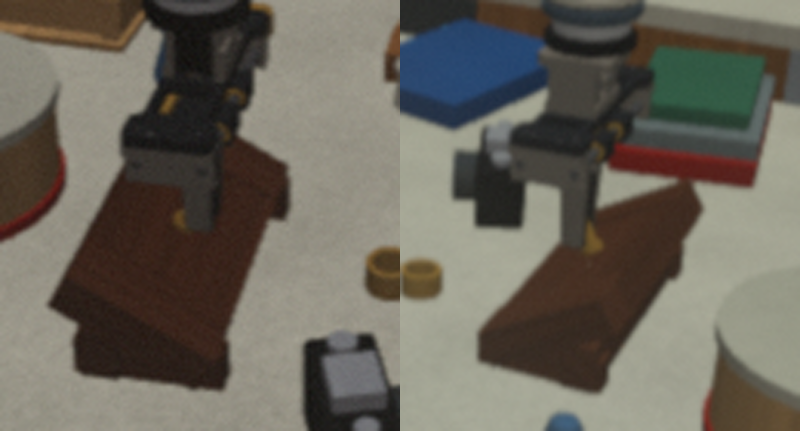

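>>> play_rows --commands '[{"offset": [0.002, 0, -0.006], "twist": 0, "grip": 0}, {"offset": [0.002, 0, -0.006], "twist": 0, "grip": 0}, {"offset": [0.002, 0, -0.006], "twist": 0, "grip": 0}]'

```text
clock: 10.65
ee_pos: [579.2, 204.2, 66.2]
ee_rot: [[-0.059, 0.998, 0.003], [0.998, 0.059, 0.001], [0.001, 0.003, -1.0]]
contact_force: [-8.1, -3.3, 27.3]
finger_gap: 13.1
```

>>> play_rows --commands '[{"offset": [0, 0, 0.012], "twist": 0, "grip": 0}, {"offset": [0, 0, 0.012], "twist": 0, "grip": 50}, {"offset": [0, 0, 0.012], "twist": 0, "grip": 50}, {"offset": [0, 0, 0.012], "twist": 0, "grip": 50}, {"offset": [0, 0, 0.012], "twist": 0, "grip": 50}]'

```text
clock: 11.15
ee_pos: [577.7, 203.6, 67.3]
ee_rot: [[-0.059, 0.998, -0.001], [0.998, 0.059, -0.0], [-0.0, -0.001, -1.0]]
contact_force: [0.1, 0.5, 1.1]
finger_gap: 43.0
```

>>> play_rows --commands '[{"offset": [0, 0, 0.1], "twist": 0, "grip": 60}, {"offset": [0, 0, 0.2], "twist": 0, "grip": 60}, {"offset": [0.05, 0, 0.3], "twist": 0, "grip": 60}, {"offset": [0.17, 0, 0.38], "twist": 0, "grip": 60}, {"offset": [0.2, 0, 0.38], "twist": 0, "grip": 60}]'

```text
clock: 11.65
ee_pos: [662.4, 204.3, 224.5]
ee_rot: [[-0.059, 0.998, 0.008], [0.998, 0.059, 0.002], [0.002, 0.008, -1.0]]
contact_force: [1.2, 0.1, 0.3]
finger_gap: 55.1
```

```bash
python3 look.py l6 side wrist
```

```text
11.65 [662.37 204.32 224.51] [ 0.01  0.   -1.  ] 55.07402352979474 [1.21 0.11 0.28] [ 0.05 -0.17  0.03]
side [[248.8059589069891, 261.88036183358355], [216.98061467572484, 196.42542899303245], [218.11405301141514, 210.34945132634147], [215.91240712814604, 183.3027514897718]]
wrist [[284.3887551717878, 131.00423281058144], [279.853099016861, 250.7745175003192], [279.81532064102606, 231.3570806914112], [279.9025154923542, 276.1737377950074]]
```

View pics/l6.png

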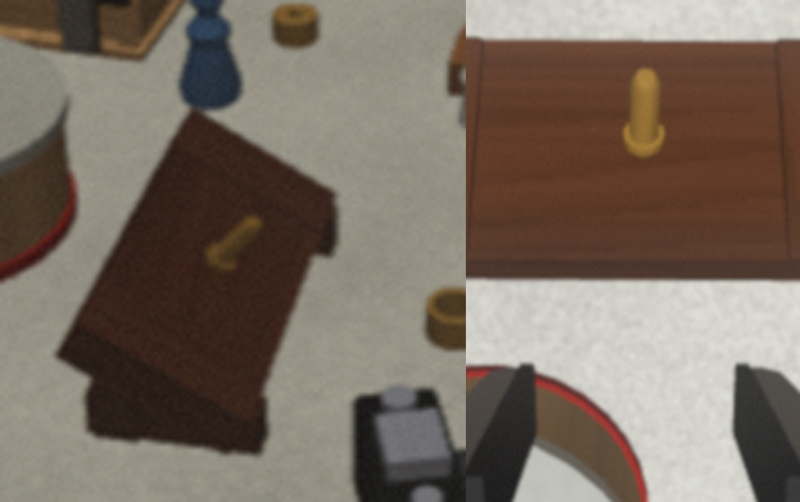

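>>> play_rows --commands '[{"offset": [0, 0, 0], "twist": 0, "grip": 70}, {"offset": [0, 0, 0], "twist": 0, "grip": 70}, {"offset": [0, 0, 0], "twist": 0, "grip": 70}]'

```text
clock: 12.05
ee_pos: [656.6, 203.7, 218.9]
ee_rot: [[-0.059, 0.998, -0.002], [0.998, 0.059, -0.001], [-0.0, -0.002, -1.0]]
contact_force: [0.1, -0.0, 0.0]
finger_gap: 64.1
```

```bash
python3 - <<'E'
from h import *
np.set_printoptions(precision=2,suppress=True)
s=readout.read_state(); c=optics.camera("wrist");RT=wristpose(c,s);sd=optics.camera("side");sc=optics.camera("scene")
print(s["clock"],s["ee_pos"])
ha=np.radians(3.2);h=np.array([np.cos(ha),np.sin(ha),0]);n=-.5*h+[0,0,.866]; y=np.array([-np.sin(ha),np.cos(ha),0]);x=np.cross(y,n)
H=np.array([596.2,205.2,62])
def circ(z,r,n=n): return [H+z*n+r*(np.cos(t)*x+np.sin(t)*y) for t in np.linspace(0,2*np.pi,40)]
out=[]
for k,(cc,P),(u,v) in zip("wds",[(c,RT),(sd,pose(sd)),(sc,pose(sc))],[(230,70),(200,220),(290,140)]):
    im=np.ascontiguousarray(cc["image"][v:v+90,u:u+100,::-1]); im=cv2.resize(im,None,fx=4,fy=4,interpolation=cv2.INTER_CUBIC); raw=im.copy()
    for z,r in [(5,10),(43,4),(39,7)]:
        q=((proj(cc,P,np.array(circ(z,r)))-[u,v]+.5)*4).astype(int); cv2.polylines(im,[q],True,(0,255,0),1)
    out.append(cv2.vconcat([raw,im]))
m=cv2.hconcat(out); cv2.imwrite("pics/chk1.png",cv2.resize(m,None,fx=.66,fy=.66))
E
```

```text
12.05 [656.6  203.65 218.87]
```

View pics/chk1.png

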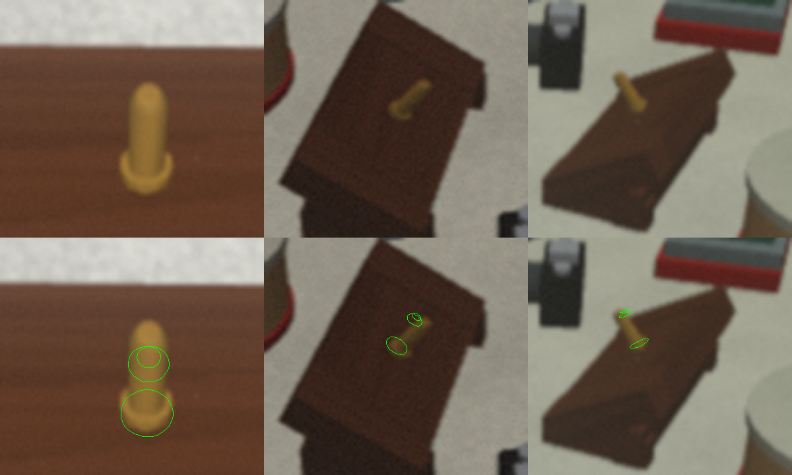

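```bash
cat > fit.py <<'E'
from h import *
from scipy.optimize import minimize
np.set_printoptions(precision=2,suppress=True)
ha=np.radians(3.2);hh=np.array([np.cos(ha),np.sin(ha),0]);N=-.5*hh+np.array([0,0,.866]);Y=np.array([-np.sin(ha),np.cos(ha),0]);X=np.cross(Y,N)
H=np.array([596.2,205.2,62])
s=readout.read_state(); c=optics.camera("wrist");sd=optics.camera("side");sc=optics.camera("scene")
V=[(c,wristpose(c,s),(230,70)),(sd,pose(sd),(225,230)),(sc,pose(sc),(300,150))]
F=4;W,Hh=100,90
M=[];
for cc,P,(u,v) in V:
    im=cc["image"][v:v+Hh,u:u+W].astype(float); r,g,b=im[...,0],im[...,1],im[...,2]
    # brass: g relative to r high, b low
    m=((g/(r+1)>0.62)&(b/(r+1)<0.5)&(r>50)).astype(np.uint8)
    nl,lab,st,_=cv2.connectedComponentsWithStats(m); k=1+np.argmax(st[1:,4]); m=(lab==k).astype(np.uint8); print(st[k])
    M.append(cv2.resize(m,None,fx=F,fy=F,interpolation=cv2.INTER_NEAREST))
def render(p,cc,P,o,off):
    base=H+p[0]*X+p[1]*Y; ax=N+p[2]*X+p[3]*Y; ax/=np.linalg.norm(ax); a=X-ax*(X@ax);a/=np.linalg.norm(a);b=np.cross(ax,a)
    img=np.zeros((Hh*F,W*F),np.uint8); t=np.linspace(0,2*np.pi,24)
    for z1,r1,z2,r2 in [(0,10,5,10),(5,7,39,7),(39,7,43,4)]:
        pts=np.vstack([[base+(z+p[4])*ax+r*(np.cos(q)*a+np.sin(q)*b) for q in t] for z,r in((z1,r1),(z2,r2))])
        q=(proj(cc,P,pts)-o+.5+off)*F; cv2.fillConvexPoly(img,cv2.convexHull(q.astype(np.float32)).astype(np.int32),1)
    return img
def cost(p):
    e=0
    for i,((cc,P,o),m) in enumerate(zip(V,M)):
        r=render(p,cc,P,o,p[5+2*i:7+2*i] if i else np.zeros(2)); e+=1-(r&m).sum()/((r|m).sum()+1)
    return e+0.002*(np.sum(np.array(p[5:])**2))
best=None
for a0 in(-.2,-.1,0):
    x0=np.zeros(11);x0[2]=a0
    sim=np.vstack([x0]+[x0+np.eye(11)[i]*([3,3,.15,.15,2]+[1.5]*6)[i] for i in range(11)])
    r=minimize(cost,x0,method="Nelder-Mead",options=dict(initial_simplex=sim,maxiter=1500,maxfev=1500))
    if best is None or r.fun<best.fun: best=r
    print(r.fun,r.x)
o=[]
for i,((cc,P,of),m) in enumerate(zip(V,M)):
    r=render(best.x,cc,P,of,best.x[5+2*i:7+2*i] if i else np.zeros(2))
    im=cv2.resize(np.ascontiguousarray(cc["image"][of[1]:of[1]+Hh,of[0]:of[0]+W,::-1]),None,fx=F,fy=F)
    raw=im.copy();k,_=cv2.findContours(r,0,2);cv2.drawContours(im,k,-1,(0,255,0),1);k,_=cv2.findContours(m,0,2);cv2.drawContours(raw,k,-1,(255,0,255),1);o.append(cv2.vconcat([raw,im]))
cv2.imwrite("pics/fit.png",cv2.resize(cv2.hconcat(o),None,fx=.66,fy=.66))
E
python3 fit.py
```

```text
[   0   26  100   48 2397]
[ 21  11  32  33 306]
[ 24  19  19  15 120]
1.6634369168568712 [-1.57  0.27 -0.16 -0.1   0.57 -0.59 -0.35  1.01 -0.18  1.89  0.27]
1.6692641374507524 [-1.27  1.32 -0.18 -0.14  0.3   0.11 -0.05  1.22 -0.01  1.48  0.16]
1.666824660243679 [-2.17  1.14 -0.12 -0.1   0.75  0.33 -0.34  0.72  0.29  1.51  0.16]
```

View pics/fit.png

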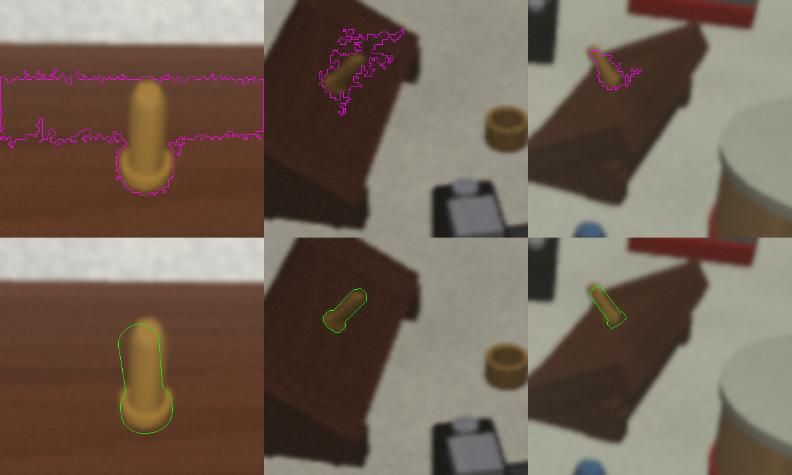

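```bash
sed -i 's#m=((g/(r+1)>0.62)&(b/(r+1)<0.5)&(r>50))#m=((g/(r+1)>TH)\&(b/(r+1)<0.62)\&(r>RT_))#; s#^M=\[\];#M=[];ths=[(0.67,75),(0.70,50),(0.70,70)];#' fit.py
sed -i 's#    im=cc\["image"\]\[v:v+Hh,u:u+W\].astype(float)#    TH,RT_=ths[len(M)]; im=cv2.GaussianBlur(cc["image"][v:v+Hh,u:u+W],(0,0),.7).astype(float)#' fit.py
python3 - <<'E'
from h import *
c=optics.camera("wrist")["image"];d=optics.camera("side")["image"];s=optics.camera("scene")["image"]
print("w peg",c[120,285],c[130,285],"wood",c[120,260],c[100,260],c[140,320])
print("d peg",d[260,258],d[255,257],d[262,254]); print("wood",d[265,275],d[280,250]); print("s",s[180,329],s[175,328],s[190,310],s[170,345])
E
python3 fit.py
```

```text
w peg [146 110  52] [145 110  51] wood [88 55 39] [101  65  49] [89 54 37]
d peg [53 32 23] [77 58 30] [67 50 27]
wood [93 77 67] [57 34 26]
s [91 73 41] [112  86  44] [146 142 128] [68 46 33]
[   0   17  100   55 1238]
[ 84  41  16  16 217]
[ 71  69  29  21 356]
2.455742958894475 [ 1.07 -0.65 -0.58  0.02  3.53 -0.12  0.64 -0.18 -0.12  0.05  0.36]
2.4554150661192176 [ 0.24 -0.7  -0.52  0.02  3.34 -0.08  0.19  0.4   0.28  0.1   0.2 ]
2.451328151755153 [ 2.57 -0.37 -0.56  0.    5.37 -0.38  0.53 -0.62  0.19 -0.23  0.03]
```

View pics/fit.png

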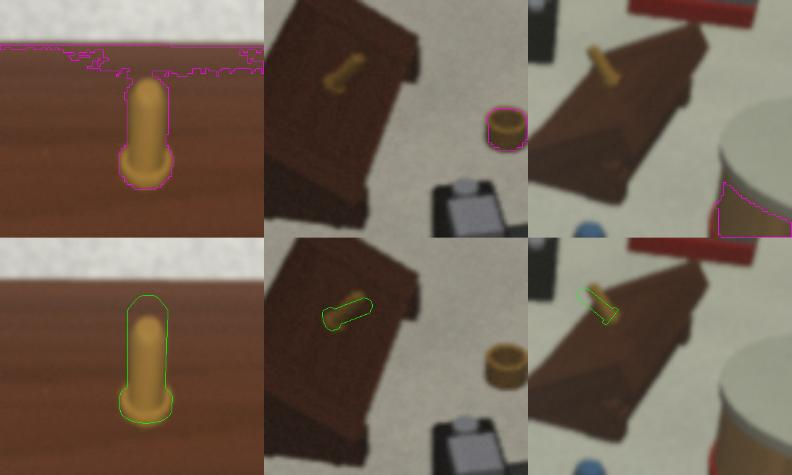

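```bash
sed -i 's#m=((g/(r+1)>TH).*#m=((b/(g+1)<0.6)\&(r>45)).astype(np.uint8)#; s#k=1+np.argmax(st\[1:,4\])#ep=np.array({0:(55,55),1:(32,27),2:(28,26)}[len(M)]); k=1+np.argmin([np.hypot(*(_[j]-ep))-0.2*st[j,4] if st[j,4]<2000 and np.hypot(*(_[j]-ep))<15 else 999 for j in range(1,nl)])#' fit.py
python3 fit.py
```

```text
[ 44  30  22  43 678]
[ 22  20  16  16 120]
[24 19 11 14 70]
0.4992795759295933 [-1.36  0.03 -0.19 -0.01  1.31 -0.01 -0.12  0.42 -0.31  0.89  0.02]
0.4867784526475512 [-1.71 -0.31 -0.16  0.    1.28 -0.07  0.16  0.63 -0.13  0.99  0.14]
0.5100895335867248 [-1.65  0.17 -0.14 -0.01  1.51  0.1   0.16  0.68  0.03  1.03  0.48]
```

View pics/fit.png

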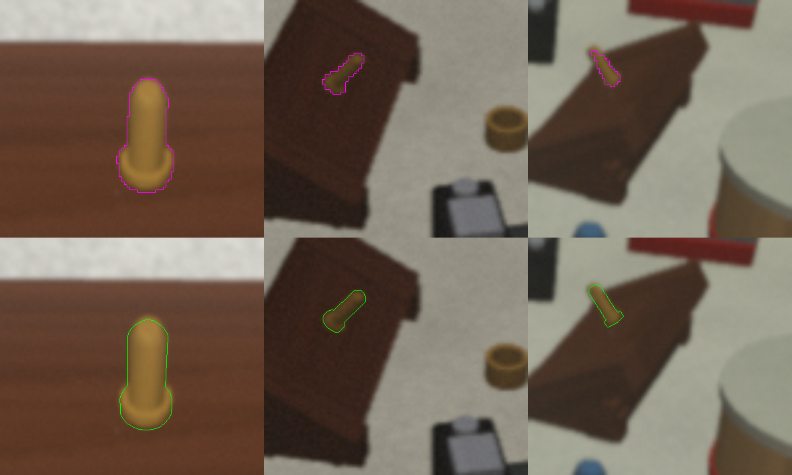

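```bash
python3 - <<'E'
from h import *
np.set_printoptions(precision=1,suppress=True)
d=np.load("w5.npz"); c=dict(K=d["K"],T_tool_cam=d["T"]); RT=wristpose(c,dict(ee_pos=d["p"],ee_rot=d["R"]))
for p,z in [((366,125),80),((391,168),80),((490,87),80),((497,127),80),((391,95),60),((436,77),60)]: print(onz(c,RT,p,z))
print(onz(c,RT,(249.5,134.5),24),[onz(c,RT,p,24)[:2] for p in((233,134),(266.5,134),(250,117.5),(250,151.5))])
E
```

```text
[429.3 282.   80. ]
[469.8 311.7  80. ]
[389.6 395.1  80. ]
[425.6 409.5  80. ]
[398.5 309.3  60. ]
[379.6 351.9  60. ]
[444.2 163.7  24. ] [array([444.5, 144.7]), array([442.8, 183.3]), array([425.4, 163.9]), array([463.6, 164.7])]
```

>>> play_rows --commands '[{"offset": [-0.12, -0.03, 0], "twist": 0, "grip": 70}, {"offset": [-0.24, -0.06, 0], "twist": 0, "grip": 70}, {"offset": [-0.36, -0.1, 0], "twist": 0, "grip": 70}, {"offset": [-0.48, -0.1, -0.02], "twist": 0, "grip": 70}, {"offset": [-0.531, -0.1, -0.1], "twist": 0, "grip": 70}]'

```text
clock: 13.3
ee_pos: [443.7, 163.6, 181.8]
ee_rot: [[-0.058, 0.998, 0.004], [0.998, 0.058, 0.002], [0.001, 0.004, -1.0]]
contact_force: [0.2, 0.1, -0.7]
finger_gap: 64.2
```

>>> play_rows --commands '[{"offset": [0, 0, -0.1], "twist": 0, "grip": 70}, {"offset": [0, 0, -0.25], "twist": 0, "grip": 70}, {"offset": [0, 0, -0.25], "twist": 0, "grip": 70}, {"offset": [0, 0, -0.25], "twist": 0, "grip": 70}]'

```text
clock: 13.7
ee_pos: [444.5, 163.3, 78.9]
ee_rot: [[-0.059, 0.998, -0.003], [0.998, 0.059, -0.001], [-0.001, -0.003, -1.0]]
contact_force: [-0.0, 0.5, 0.5]
finger_gap: 64.2
```

```bash
python3 - <<'E'
from h import *
np.set_printoptions(precision=2,suppress=True)
s=readout.read_state(); c=optics.camera("wrist");RT=wristpose(c,s); print(s["clock"],s["ee_pos"],s["ee_rot"],s["finger_gap"])
im=np.ascontiguousarray(c["image"][:,:,::-1])
q=proj(c,RT,np.array([[444+20*np.cos(t),163.8+20*np.sin(t),24] for t in np.linspace(0,6.28,40)])).astype(int); cv2.polylines(im,[q],True,(0,255,0),1)
cv2.imwrite("pics/w7.png",im)
E
```

```text
13.7 [444.55 163.32  78.92] [[-0.06  1.   -0.  ]
 [ 1.    0.06 -0.  ]
 [-0.   -0.   -1.  ]] 64.17733181087996
```

View pics/w7.png

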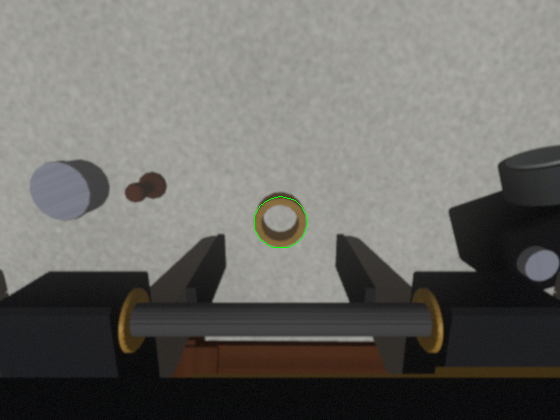

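>>> play_rows --commands '[{"offset": [0, 0, -0.08], "twist": 0, "grip": 70}, {"offset": [0, 0, -0.15], "twist": 0, "grip": 70}, {"offset": [0, 0, -0.172], "twist": 0, "grip": 70}, {"offset": [0, 0, -0.172], "twist": 0, "grip": 70}, {"offset": [0, 0, -0.172], "twist": 0, "grip": 70}]'

```text
clock: 14.25
ee_pos: [446.8, 164.1, 12.5]
ee_rot: [[-0.059, 0.998, 0.002], [0.998, 0.059, 0.001], [0.001, 0.002, -1.0]]
contact_force: [0.1, 0.4, -0.2]
finger_gap: 64.3
```

>>> play_rows --commands '[{"offset": [-0.004, 0, -0.012], "twist": 0, "grip": 70}, {"offset": [-0.004, 0, -0.012], "twist": 0, "grip": 70}, {"offset": [-0.004, 0, -0.012], "twist": 0, "grip": 70}]'

```text
clock: 14.55
ee_pos: [444.1, 163.8, 6.6]
ee_rot: [[-0.059, 0.998, 0.001], [0.998, 0.059, 0.0], [0.0, 0.001, -1.0]]
contact_force: [-1.4, -1.0, -1.0]
finger_gap: 64.4
```

>>> play_rows --commands '[{"offset": [0, 0, 0], "twist": 0, "grip": 0}, {"offset": [0, 0, 0], "twist": 0, "grip": 0}, {"offset": [0, 0, 0], "twist": 0, "grip": 0}, {"offset": [0, 0, 0], "twist": 0, "grip": 0}]'

```text
clock: 14.95
ee_pos: [444.0, 163.7, 6.2]
ee_rot: [[-0.059, 0.998, 0.0], [0.998, 0.059, -0.0], [-0.0, 0.0, -1.0]]
contact_force: [-0.1, -0.1, 1.8]
finger_gap: 39.4
```

>>> play_rows --commands '[{"offset": [0, 0, 0.05], "twist": 0, "grip": 0}, {"offset": [0, 0, 0.15], "twist": 0, "grip": 0}, {"offset": [0, 0, 0.27], "twist": 0, "grip": 0}, {"offset": [0, 0, 0.37], "twist": 0, "grip": 0}, {"offset": [0, 0, 0.37], "twist": 0, "grip": 0}]'

```text
clock: 15.45
ee_pos: [447.0, 164.8, 159.1]
ee_rot: [[-0.059, 0.998, 0.008], [0.998, 0.059, 0.003], [0.002, 0.008, -1.0]]
contact_force: [0.2, 1.4, -1.1]
finger_gap: 38.9
```

>>> play_rows --commands '[{"offset": [0.12, 0, 0.02], "twist": 0, "grip": 0}, {"offset": [0.24, 0, 0.02], "twist": 0, "grip": 0}, {"offset": [0.36, 0, 0.02], "twist": 0, "grip": 0}, {"offset": [0.418, 0, 0], "twist": 0, "grip": 0}, {"offset": [0.418, 0, -0.06], "twist": 0, "grip": 0}]'

```text
clock: 15.95
ee_pos: [615.5, 163.8, 130.2]
ee_rot: [[-0.058, 0.998, 0.005], [0.998, 0.058, 0.001], [0.001, 0.005, -1.0]]
contact_force: [0.2, 0.5, -1.4]
finger_gap: 39.4
```

>>> play_rows --commands '[{"offset": [0, 0, -0.04], "twist": 0, "grip": 0}, {"offset": [0, 0, -0.06], "twist": 0, "grip": 0}, {"offset": [0, 0, -0.06], "twist": 0, "grip": 0}, {"offset": [0, 0, -0.06], "twist": 0, "grip": 0}]'

```text
clock: 16.35
ee_pos: [610.9, 163.8, 106.5]
ee_rot: [[-0.059, 0.998, 0.0], [0.998, 0.059, 0.0], [0.0, 0.0, -1.0]]
contact_force: [-0.4, 0.1, -0.3]
finger_gap: 39.3
```

```bash
python3 look.py l7 side scene
```

```text
16.35 [610.94 163.83 106.53] [ 0.  0. -1.] 39.34489670083675 [-0.42  0.12 -0.28] [ 0.01 -0.16  0.  ]
side [[248.8059589069891, 261.88036183358355], [247.55058412435724, 235.38365157792163], [248.16216557242362, 247.79357641782724], [246.9754053518612, 223.71239281303883]]
scene [[332.3869671767208, 181.2355453278015], [332.6816784209378, 173.72576819931726], [331.70103530848564, 185.78046094015687], [333.60991416438156, 162.31530037856425]]
```

View pics/l7.png

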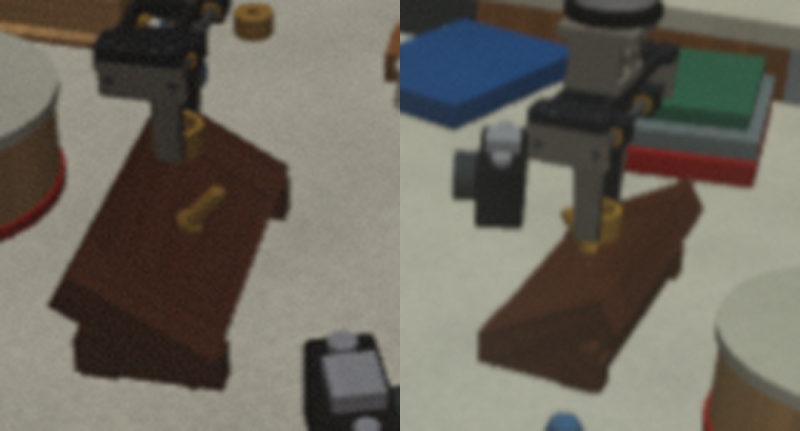

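>>> play_rows --commands '[{"offset": [0.006, 0, -0.02], "twist": 0, "grip": 0}, {"offset": [0.006, 0, -0.04], "twist": 0, "grip": 0}, {"offset": [0.006, 0, -0.045], "twist": 0, "grip": 0}, {"offset": [0.006, 0, -0.045], "twist": 0, "grip": 0}]'

```text
clock: 16.85
ee_pos: [613.8, 163.8, 88.5]
ee_rot: [[-0.059, 0.998, 0.0], [0.998, 0.059, 0.0], [0.0, 0.0, -1.0]]
contact_force: [-2.0, -0.4, 6.1]
finger_gap: 39.6
```

>>> play_rows --commands '[{"offset": [0, 0, -0.01], "twist": 0, "grip": 0}, {"offset": [0, 0, -0.02], "twist": 0, "grip": 0}, {"offset": [0, 0, -0.02], "twist": 0, "grip": 0}]'

```text
clock: 17.15
ee_pos: [612.2, 164.3, 80.5]
ee_rot: [[-0.059, 0.998, -0.002], [0.998, 0.059, 0.001], [0.001, -0.002, -1.0]]
contact_force: [-7.2, 2.1, 11.8]
finger_gap: 39.3
```

>>> play_rows --commands '[{"offset": [0, 0, -0.008], "twist": 0, "grip": 0}, {"offset": [0, 0, -0.012], "twist": 0, "grip": 0}, {"offset": [0, 0, -0.012], "twist": 0, "grip": 0}]'

```text
clock: 17.45
ee_pos: [612.3, 164.2, 76.3]
ee_rot: [[-0.059, 0.998, -0.002], [0.998, 0.059, 0.0], [0.001, -0.002, -1.0]]
contact_force: [-8.9, 2.0, 14.4]
finger_gap: 39.0
```

```bash
python3 look.py l8 side scene
```

```text
17.45 [612.31 164.17  76.29] [-0.  0. -1.] 39.012866403919574 [-8.9   2.03 14.39] [0.32 1.19 0.13]
side [[248.8059589069891, 261.88036183358355], [247.48463022365945, 246.12646456781945], [248.08956472765115, 258.22793456544133], [246.91590507425855, 234.74934805858646]]
scene [[332.3869671767208, 181.2355453278015], [332.37250703005265, 184.23522931911035], [331.4118658611986, 195.92633173463398], [333.2813329047258, 173.17472439472064]]
```

View pics/l8.png

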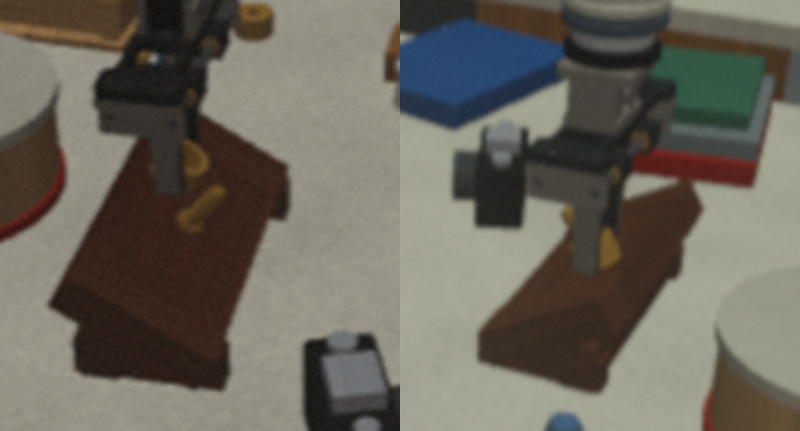

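```bash
python3 - <<'E'
from h import *
o=[]
for n,(u,v) in dict(side=(215,215),scene=(300,140)).items():
    c=optics.camera(n); o.append(cv2.resize(np.ascontiguousarray(c["image"][v:v+70,u:u+56,::-1]),None,fx=7,fy=7,interpolation=cv2.INTER_CUBIC))
cv2.imwrite("pics/z1.png",cv2.hconcat(o))
E
```

```text
(no output)
```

View pics/z1.png

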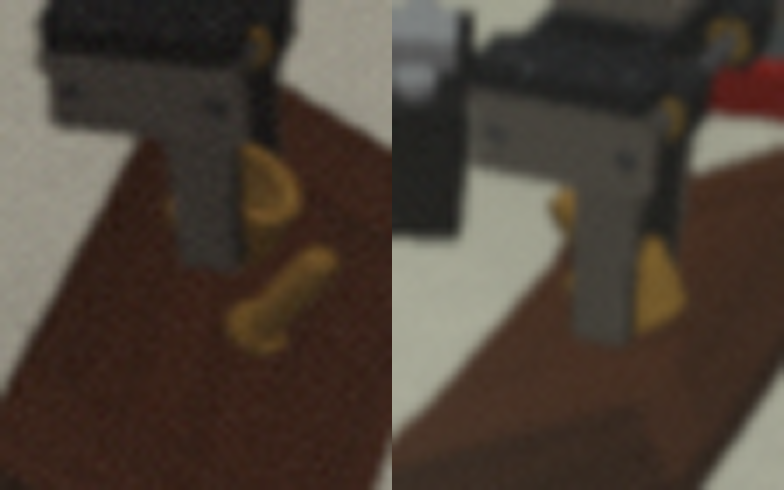

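>>> play_rows --commands '[{"offset": [-0.01, 0, 0.015], "twist": 0, "grip": 0}, {"offset": [-0.03, 0, 0.06], "twist": 0, "grip": 0}, {"offset": [-0.05, 0, 0.15], "twist": 0, "grip": 0}, {"offset": [-0.05, 0, 0.15], "twist": 0, "grip": 0}]'

```text
clock: 18.05
ee_pos: [595.1, 164.3, 139.3]
ee_rot: [[-0.059, 0.998, 0.005], [0.998, 0.059, 0.001], [0.001, 0.005, -1.0]]
contact_force: [1.7, 0.2, -0.4]
finger_gap: 38.9
```

>>> play_rows --commands '[{"offset": [-0.05, 0.05, 0.02], "twist": 0, "grip": 0}, {"offset": [-0.1, 0.1, 0.02], "twist": 0, "grip": 0}, {"offset": [-0.1, 0.1, 0.02], "twist": 0, "grip": 0}, {"offset": [-0.1, 0.1, 0.02], "twist": 0, "grip": 0}]'

```text
clock: 18.45
ee_pos: [553.3, 203.8, 142.9]
ee_rot: [[-0.06, 0.998, -0.0], [0.998, 0.06, -0.0], [-0.0, -0.0, -1.0]]
contact_force: [0.8, 0.0, -1.3]
finger_gap: 39.0
```

```bash
python3 - <<'E'
from h import *
np.set_printoptions(precision=2,suppress=True)
s=readout.read_state(); print(s["clock"],s["ee_pos"],s["ee_rot"][:,2],s["finger_gap"],s["contact_force"])
o=[]
for n,(u,v) in dict(side=(215,205),scene=(290,120),wrist=(230,190)).items():
    c=optics.camera(n); o.append(cv2.resize(np.ascontiguousarray(c["image"][v:v+90,u:u+(60 if n!="wrist" else 100),::-1]),None,fx=6,fy=6,interpolation=cv2.INTER_CUBIC))
    print(n,proj(c,wristpose(c,s) if n=="wrist" else pose(c),s["ee_pos"])-[u,v])
m=cv2.hconcat(o); cv2.imwrite("pics/z2.png",cv2.resize(m,None,fx=800/m.shape[1],fy=800/m.shape[1]))
E
```

```text
18.45 [553.3  203.82 142.95] [-0. -0. -1.] 39.02932428444291 [ 0.75  0.01 -1.31]
side [50.99 29.49]
scene [29.34 30.54]
wrist [49.85 60.77]
```

View pics/z2.png

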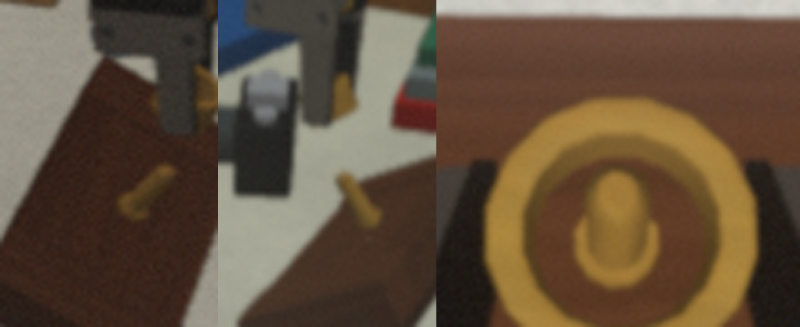

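```bash
cat > ringov.py <<'E'
from h import *
np.set_printoptions(precision=2,suppress=True)
ha=np.radians(3.2);hh=np.array([np.cos(ha),np.sin(ha),0]);Y=np.array([-np.sin(ha),np.cos(ha),0]);Z=np.array([0,0,1.])
s=readout.read_state(); c=optics.camera("wrist"); RT=wristpose(c,s); raw=np.ascontiguousarray(c["image"][150:330,190:370,::-1]); raw=cv2.resize(raw,None,fx=3,fy=3,interpolation=cv2.INTER_CUBIC); np.save("rawring.npy",raw)
o=[]
for deg in (25,30,36):
    f=np.radians(deg);N=-np.sin(f)*hh+np.cos(f)*Z;X=np.cos(f)*hh+np.sin(f)*Z
    im=raw.copy()
    for z,r in((0,14),(24,14),(24,20)):
        ce=s["ee_pos"]+9*Z-12*N  # pivot at ring centre
        q=((proj(c,RT,np.array([ce+z*N+r*(np.cos(t)*X+np.sin(t)*Y) for t in np.linspace(0,6.28,60)]))-[190,150]+.5)*3).astype(int); cv2.polylines(im,[q],True,(0,255,0) if z else (255,0,255),1)
    o.append(im[:400,100:440])
m=cv2.hconcat(o);cv2.imwrite("pics/ro.png",cv2.resize(m,None,fx=800/m.shape[1],fy=800/m.shape[1]))
E
python3 ringov.py
```

```text
(no output)
```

View pics/ro.png

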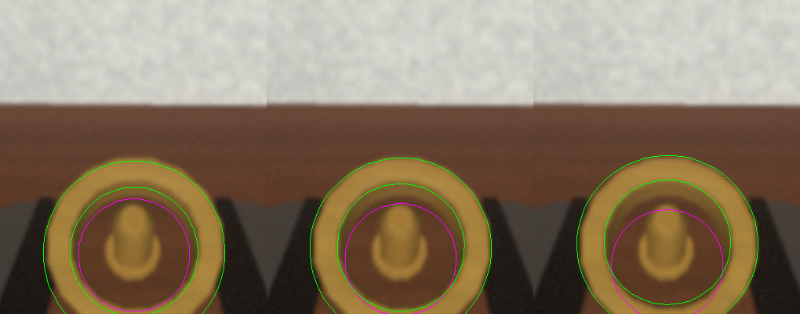

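>>> play_rows --commands '[{"offset": [0.013, -0.001, -0.05], "twist": 0, "grip": 0}, {"offset": [0.013, -0.001, -0.09], "twist": 0, "grip": 0}, {"offset": [0.013, -0.001, -0.09], "twist": 0, "grip": 0}, {"offset": [0.013, -0.001, -0.09], "twist": 0, "grip": 0}]'

```text
clock: 19.05
ee_pos: [558.9, 202.9, 107.3]
ee_rot: [[-0.058, 0.998, -0.001], [0.998, 0.058, -0.0], [-0.0, -0.001, -1.0]]
contact_force: [-0.1, 0.0, 0.0]
finger_gap: 39.4
```

```bash
python3 - <<'E'
from h import *
np.set_printoptions(precision=2,suppress=True)
s=readout.read_state(); print(s["clock"],s["ee_pos"],s["ee_rot"][:,2],s["finger_gap"],s["contact_force"])
o=[]
for n,(u,v) in dict(side=(225,205),scene=(290,120),wrist=(230,190)).items():
    c=optics.camera(n); o.append(cv2.resize(np.ascontiguousarray(c["image"][v:v+90,u:u+(60 if n!="wrist" else 100),::-1]),None,fx=6,fy=6,interpolation=cv2.INTER_CUBIC))
m=cv2.hconcat(o); cv2.imwrite("pics/z3.png",cv2.resize(m,None,fx=800/m.shape[1],fy=800/m.shape[1]))
E
```

```text
19.05 [558.88 202.87 107.29] [-0. -0. -1.] 39.4265427596003 [-0.08  0.01  0.03]
```

View pics/z3.png

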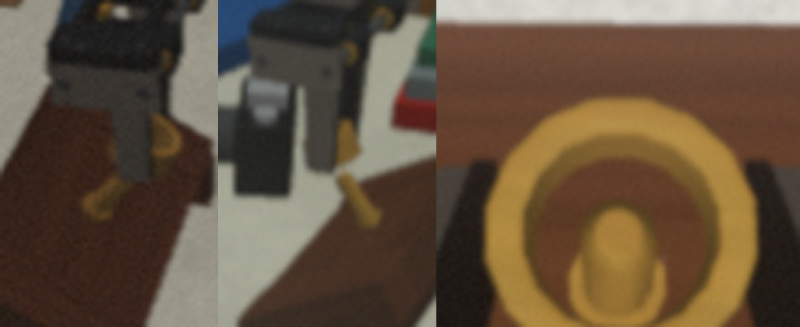

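>>> play_rows --commands '[{"offset": [0.012, 0.001, -0.017], "twist": 0, "grip": 0}, {"offset": [0.024, 0.0015, -0.035], "twist": 0, "grip": 0}, {"offset": [0.03, 0.002, -0.043], "twist": 0, "grip": 0}, {"offset": [0.03, 0.002, -0.043], "twist": 0, "grip": 0}]'

```text
clock: 19.6
ee_pos: [570.7, 204.0, 89.3]
ee_rot: [[-0.059, 0.998, -0.001], [0.998, 0.059, -0.0], [-0.0, -0.001, -1.0]]
contact_force: [0.4, -0.5, -0.2]
finger_gap: 39.3
```

```bash
python3 - <<'E'
from h import *
np.set_printoptions(precision=2,suppress=True)
s=readout.read_state(); print(s["clock"],s["ee_pos"],s["ee_rot"][:,2],s["finger_gap"],s["contact_force"])
o=[]
for n,(u,v) in dict(side=(225,205),scene=(290,120),wrist=(230,190)).items():
    c=optics.camera(n); o.append(cv2.resize(np.ascontiguousarray(c["image"][v:v+90,u:u+(60 if n!="wrist" else 100),::-1]),None,fx=6,fy=6,interpolation=cv2.INTER_CUBIC))
m=cv2.hconcat(o); cv2.imwrite("pics/z4.png",cv2.resize(m,None,fx=800/m.shape[1],fy=800/m.shape[1]))
E
```

```text
19.6 [570.72 203.96  89.3 ] [-0. -0. -1.] 39.26282117034224 [ 0.39 -0.45 -0.21]
```

View pics/z4.png

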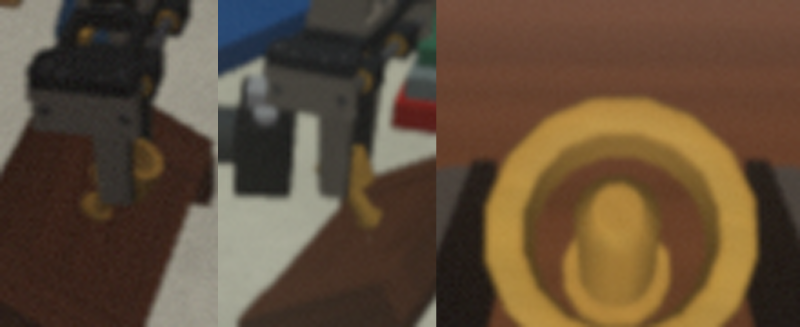

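>>> play_rows --commands '[{"offset": [0.01, 0, -0.014], "twist": 0, "grip": 0}, {"offset": [0.02, 0.001, -0.028], "twist": 0, "grip": 0}, {"offset": [0.025, 0.001, -0.036], "twist": 0, "grip": 0}, {"offset": [0.025, 0.001, -0.036], "twist": 0, "grip": 0}]'

```text
clock: 20.15
ee_pos: [580.7, 204.3, 75.0]
ee_rot: [[-0.059, 0.998, -0.001], [0.998, 0.059, -0.0], [-0.0, -0.001, -1.0]]
contact_force: [0.0, 0.1, -1.0]
finger_gap: 39.3
```

```bash
python3 - <<'E'
from h import *
np.set_printoptions(precision=2,suppress=True)
s=readout.read_state(); print(s["clock"],s["ee_pos"],s["ee_rot"][:,2],s["finger_gap"],s["contact_force"])
o=[]
for n,(u,v) in dict(side=(225,205),scene=(290,120),wrist=(230,190)).items():
    c=optics.camera(n); o.append(cv2.resize(np.ascontiguousarray(c["image"][v:v+90,u:u+(60 if n!="wrist" else 100),::-1]),None,fx=6,fy=6,interpolation=cv2.INTER_CUBIC))
m=cv2.hconcat(o); cv2.imwrite("pics/z5.png",cv2.resize(m,None,fx=800/m.shape[1],fy=800/m.shape[1]))
E
```

```text
20.15 [580.66 204.35  75.01] [-0. -0. -1.] 39.28416785402621 [ 0.04  0.15 -0.95]
```

View pics/z5.png

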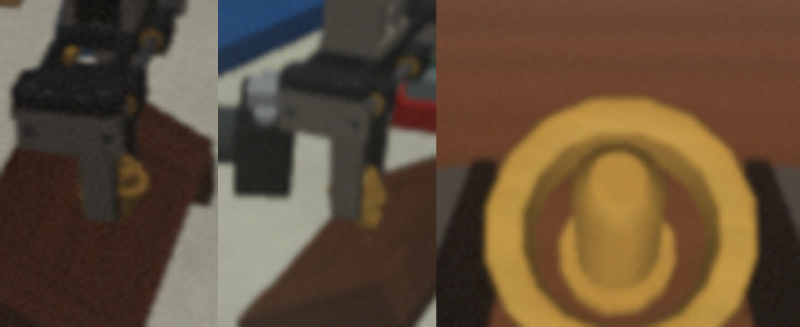

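>>> play_rows --commands '[{"offset": [0.008, 0.001, -0.01], "twist": 0, "grip": 0}, {"offset": [0.016, 0.001, -0.021], "twist": 0, "grip": 0}, {"offset": [0.018, 0.001, -0.026], "twist": 0, "grip": 0}, {"offset": [0.018, 0.001, -0.026], "twist": 0, "grip": 0}]'

```text
clock: 20.7
ee_pos: [587.8, 204.8, 64.8]
ee_rot: [[-0.059, 0.998, -0.001], [0.998, 0.059, -0.0], [-0.0, -0.001, -1.0]]
contact_force: [0.1, -0.3, -0.4]
finger_gap: 39.1
```

```bash
python3 - <<'E'
from h import *
np.set_printoptions(precision=2,suppress=True)
s=readout.read_state(); print(s["clock"],s["ee_pos"],s["ee_rot"][:,2],s["finger_gap"],s["contact_force"])
o=[]
for n,(u,v) in dict(side=(225,205),scene=(290,120),wrist=(230,190)).items():
    c=optics.camera(n); o.append(cv2.resize(np.ascontiguousarray(c["image"][v:v+90,u:u+(60 if n!="wrist" else 100),::-1]),None,fx=6,fy=6,interpolation=cv2.INTER_CUBIC))
m=cv2.hconcat(o); cv2.imwrite("pics/z6.png",cv2.resize(m,None,fx=800/m.shape[1],fy=800/m.shape[1]))
E
```

```text
20.7 [587.79 204.76  64.83] [-0. -0. -1.] 39.13820431142393 [ 0.13 -0.29 -0.4 ]
```

View pics/z6.png

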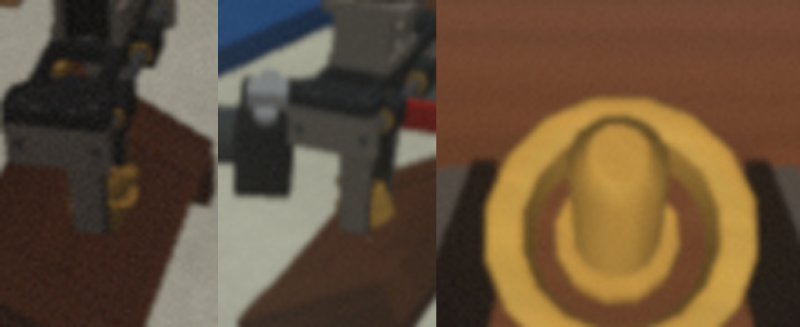

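>>> play_rows --commands '[{"offset": [0.003, 0, -0.005], "twist": 0, "grip": 0}, {"offset": [0.004, 0, -0.008], "twist": 0, "grip": 0}, {"offset": [0.004, 0, -0.008], "twist": 0, "grip": 0}, {"offset": [0.004, 0, -0.008], "twist": 0, "grip": 0}]'

```text
clock: 21.25
ee_pos: [588.7, 205.0, 63.7]
ee_rot: [[-0.059, 0.998, -0.001], [0.998, 0.059, -0.0], [0.0, -0.001, -1.0]]
contact_force: [-9.5, -1.7, 16.6]
finger_gap: 39.0
```

>>> play_rows --commands '[{"offset": [-0.002, 0, 0.006], "twist": 0, "grip": 60}, {"offset": [-0.002, 0, 0.008], "twist": 0, "grip": 60}, {"offset": [-0.002, 0, 0.008], "twist": 0, "grip": 60}, {"offset": [-0.002, 0, 0.008], "twist": 0, "grip": 60}]'

```text
clock: 21.65
ee_pos: [588.8, 204.9, 65.3]
ee_rot: [[-0.059, 0.998, 0.0], [0.998, 0.059, 0.0], [0.0, 0.0, -1.0]]
contact_force: [-0.2, 0.2, -0.4]
finger_gap: 55.0
```

```bash
python3 - <<'E'
from h import *
np.set_printoptions(precision=2,suppress=True)
s=readout.read_state(); print(s["clock"],s["ee_pos"],s["ee_rot"][:,2],s["finger_gap"],s["contact_force"])
o=[]
for n,(u,v) in dict(side=(225,205),scene=(290,120),wrist=(230,190)).items():
    c=optics.camera(n); o.append(cv2.resize(np.ascontiguousarray(c["image"][v:v+90,u:u+(60 if n!="wrist" else 100),::-1]),None,fx=6,fy=6,interpolation=cv2.INTER_CUBIC))
m=cv2.hconcat(o); cv2.imwrite("pics/z7.png",cv2.resize(m,None,fx=800/m.shape[1],fy=800/m.shape[1]))
E
```

```text
21.65 [588.79 204.89  65.27] [ 0.  0. -1.] 55.04141420406017 [-0.2   0.23 -0.42]
```

View pics/z7.png

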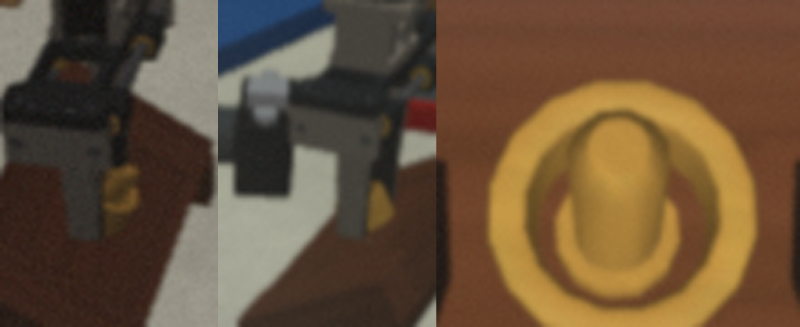

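Released. Retreat straight up, then back for a check view.

>>> play_rows --commands '[{"offset": [0, 0, 0.04], "twist": 0, "grip": 60}, {"offset": [0, 0, 0.14], "twist": 0, "grip": 60}, {"offset": [0, 0, 0.26], "twist": 0, "grip": 60}, {"offset": [0.1, 0, 0.38], "twist": 0, "grip": 60}, {"offset": [0.17, 0, 0.38], "twist": 0, "grip": 60}]'

```text
clock: 22.3
ee_pos: [659.3, 205.8, 225.0]
ee_rot: [[-0.059, 0.998, 0.008], [0.998, 0.059, 0.003], [0.002, 0.008, -1.0]]
contact_force: [0.4, -0.0, 1.1]
finger_gap: 55.6
```

>>> play_rows --commands '[{"offset": [0, 0, 0], "twist": 0, "grip": 60}, {"offset": [0, 0, 0], "twist": 0, "grip": 60}, {"offset": [0, 0, 0], "twist": 0, "grip": 60}, {"offset": [0, 0, 0], "twist": 0, "grip": 60}]'

```text
clock: 22.7
ee_pos: [655.3, 204.8, 216.7]
ee_rot: [[-0.059, 0.998, -0.002], [0.998, 0.059, -0.0], [-0.0, -0.002, -1.0]]
contact_force: [-0.3, 0.2, -0.8]
finger_gap: 55.5
```

```bash
python3 - <<'E'
from h import *
np.set_printoptions(precision=2,suppress=True)
ha=np.radians(3.2);hh=np.array([np.cos(ha),np.sin(ha),0]);N=-.5*hh+np.array([0,0,.866]);Y=np.array([-np.sin(ha),np.cos(ha),0]);X=np.cross(Y,N)
s=readout.read_state(); print(s["clock"],s["ee_pos"],s["contact_force"])
o=[]
for n,(u,v) in dict(side=(215,220),scene=(295,140),wrist=(235,80)).items():
    c=optics.camera(n);P=wristpose(c,s) if n=="wrist" else pose(c)
    im=cv2.resize(np.ascontiguousarray(c["image"][v:v+80,u:u+80,::-1]),None,fx=5,fy=5,interpolation=cv2.INTER_CUBIC); raw=im.copy()
    for z,r in((0,20),(24,20),(24,14)):
        q=((proj(c,P,np.array([np.array([596.2,205.2,62])-2*X+z*N+r*(np.cos(t)*X+np.sin(t)*Y) for t in np.linspace(0,6.28,60)]))-[u,v]+.5)*5).astype(int); cv2.polylines(im,[q],True,(0,255,0),1)
    o.append(cv2.vconcat([raw,im]))
m=cv2.hconcat(o); cv2.imwrite("pics/z8.png",cv2.resize(m,None,fx=800/m.shape[1],fy=800/m.shape[1]))
for n in("scene","side"): cv2.imwrite(f"pics/{n}9.png",optics.camera(n)["image"][:,:,::-1])
E
```

```text
22.7 [655.32 204.79 216.66] [-0.31  0.18 -0.75]
```

View pics/z8.png

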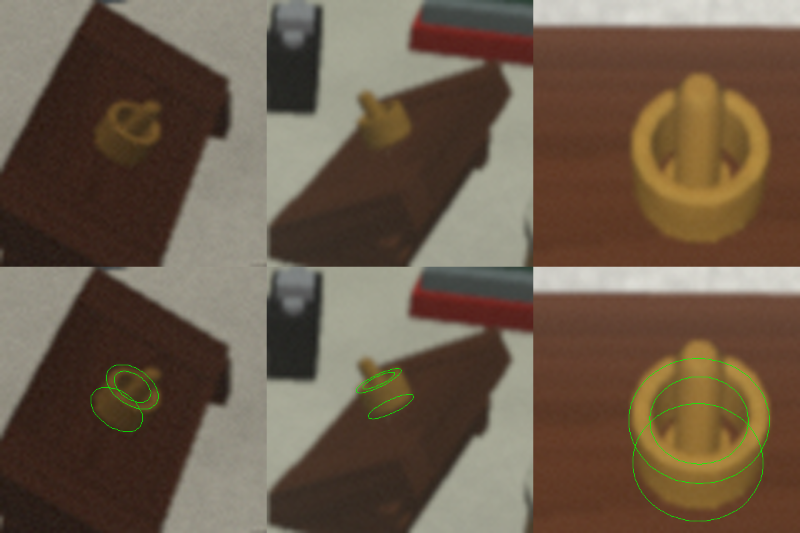

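View pics/scene9.png

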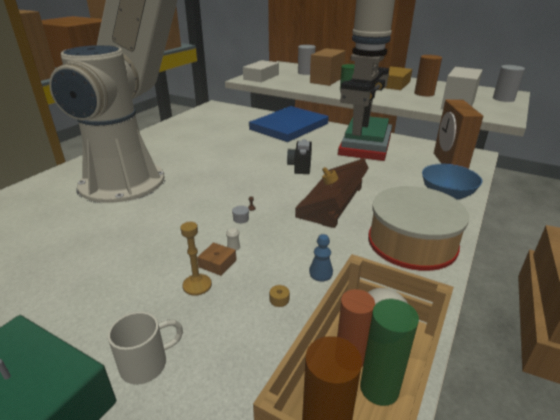

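```bash
cat > fit2.py <<'E'
from h import *
from scipy.optimize import minimize
np.set_printoptions(precision=2,suppress=True)
ha=np.radians(3.2);hh=np.array([np.cos(ha),np.sin(ha),0]);N=-.5*hh+np.array([0,0,.866]);Y=np.array([-np.sin(ha),np.cos(ha),0]);X=np.cross(Y,N)
H=np.array([596.2,205.2,62])
s=readout.read_state(); print(s["clock"])
V=[];M=[];F=4;W=Hh=90
for n,(u,v),ep in (("wrist",(235,75),(50,50)),("side",(215,215),(38,45)),("scene",(290,130),(40,50))):
    c=optics.camera(n);P=wristpose(c,s) if n=="wrist" else pose(c); im=cv2.GaussianBlur(c["image"][v:v+Hh,u:u+W],(0,0),.6).astype(float);r,g,b=im[...,0],im[...,1],im[...,2]
    m=((b/(g+1)<.6)&(r>40)).astype(np.uint8); nl,lab,st,ce=cv2.connectedComponentsWithStats(m)
    k=1+np.argmin([np.hypot(*(ce[j]-ep))-.2*st[j,4] if st[j,4]<3500 else 999 for j in range(1,nl)]); m=(lab==k).astype(np.uint8); print(n,st[k]); cs,_=cv2.findContours(m,0,2); cv2.drawContours(m,cs,-1,1,-1)
    V.append((c,P,(u,v))); M.append(cv2.resize(m,None,fx=F,fy=F,interpolation=cv2.INTER_NEAREST))
t=np.linspace(0,2*np.pi,30)
def cone(img,base,ax,segs,cc,P,o,off):
    ax=ax/np.linalg.norm(ax);a=X-ax*(X@ax);a/=np.linalg.norm(a);b=np.cross(ax,a)
    for z1,r1,z2,r2 in segs:
        pts=np.vstack([base+z*ax+r*(np.cos(t)[:,None]*a+np.sin(t)[:,None]*b) for z,r in((z1,r1),(z2,r2))])
        cv2.fillConvexPoly(img,cv2.convexHull(((proj(cc,P,pts)-o+.5+off)*F).astype(np.float32)).astype(np.int32),1)
def render(p,i):
    cc,P,o=V[i]; img=np.zeros((Hh*F,W*F),np.uint8); off=p[8+2*i:10+2*i]
    cone(img,H+p[0]*X+p[1]*Y+p[4]*N,N+p[2]*X+p[3]*Y,[(0,20,24,20)],cc,P,o,off)
    cone(img,H+p[5]*X+p[6]*Y+1.3*N,N+p[7]*X,[(5,7,39,7),(39,7,43,4)],cc,P,o,off)
    return img
def cost(p):
    e=0.004*np.sum(p[8:]**2)+.001*((p[5]+1.5)**2+p[6]**2)+2*(p[7]+.15)**2
    for i in range(3):
        r=render(p,i);e+=1-(r&M[i]).sum()/((r|M[i]).sum()+1)
    return e
st=np.array([3,3,.15,.15,3,2,2,.1]+[1.]*6);best=None
for a0,z0 in((-.2,2),(0,0),(.2,3)):
    x0=np.zeros(14);x0[0]=-4;x0[2]=a0;x0[4]=z0;x0[5]=-1.5;x0[7]=-.15
    for it in range(3):
        r=minimize(cost,x0,method="Nelder-Mead",options=dict(initial_simplex=np.vstack([x0]+[x0+np.eye(14)[i]*st[i] for i in range(14)]),maxfev=1200));x0=r.x
    print(r.fun,r.x)
    if best is None or r.fun<best.fun:best=r
o=[]
for i,(cc,P,of) in enumerate(V):
    im=cv2.resize(np.ascontiguousarray(cc["image"][of[1]:of[1]+Hh,of[0]:of[0]+W,::-1]),None,fx=F,fy=F);raw=im.copy()
    for g,m in((im,render(best.x,i)),(raw,M[i])):
        k,_=cv2.findContours(m,0,2);cv2.drawContours(g,k,-1,(0,255,0),1)
    o.append(cv2.vconcat([raw,im]))
cv2.imwrite("pics/fit2.png",cv2.resize(cv2.hconcat(o),None,fx=.74,fy=.74))
E
python3 fit2.py
```

```text
22.95
wrist [  28   26   44   52 1718]
side [ 28  35  21  19 296]
scene [ 34  39  14  15 160]
0.31972485524938676 [-2.62  0.49 -0.09  0.02  0.94 -1.56  0.04 -0.16 -0.23 -0.08  0.21 -0.14
  0.92 -0.15]
0.31998419884410234 [-3.3   0.4  -0.02  0.03  1.13 -1.84  0.15 -0.16 -0.24 -0.12  0.31 -0.25
  0.98 -0.23]
0.33965815313477066 [-3.61  0.46  0.07  0.03  2.4  -1.65 -0.73 -0.14 -0.37 -0.1   0.44  0.53
  0.78  0.09]
```

View pics/fit2.png

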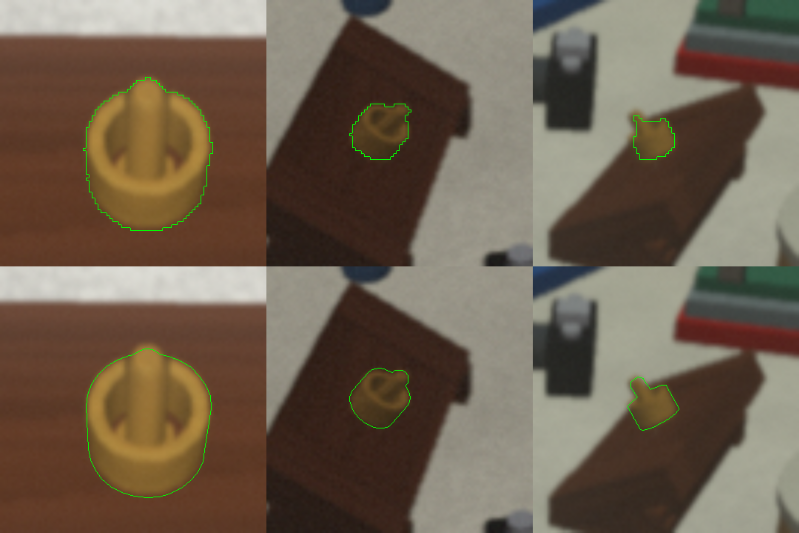

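```bash
python3 -c "
from station import ctrl,readout
print(readout.read_state()['clock']); print(ctrl.hand_in())"
```

```text
23.1
the job is handed in; nothing more can be done
None
```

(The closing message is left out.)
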